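# Cover the lap and set the polished slabs up under the inspection hood

### The job

Polishing is finished: clear the dressing stick off the lap disc into the open steel tray, and put the round cover on the lap pan so that it sits seated and level. Raise the viewer's stiff hood to 60 degrees, and only then move every polished slab from the draining rack into the viewer's slots, one upright in each slot and fully home. Leave the hood at 60 degrees, let go of everything, and leave the other things on the bench where they are.

Things in the scene. Friction and masses are not known exactly. Their poses are not given: they have to be found in the camera images.
- viewer: fixed grey inspection viewer, 200 x 200 mm, 45 mm high; origin at the centre of its underside, x towards its hinge side (away from the robot), y left. In the front of its deck are four chamfered slots open upwards, 62.5 mm long in x, 12.5 mm wide in y, centred at x = -50 and y = -60, -20, 20, 60 mm, floor at z = 23 mm (22 mm deep). The shut hood lies over half of each slot
- hood (a joint): angle of the viewer's hood, rad: 0 shut (lying on the deck), growing as its front edge goes up; 1.047 is 60 degrees, the stop is at 1.9. The hinge is stiff (0.6 N m of friction, about 4 N at the handle) and stays where it is left
- hood_grip (a point): centre of the hood's handle: a black round bar 16 mm in diameter and 40 mm long, lying along the viewer's y just ahead of the hood's front edge; held by a 16 mm wide stem at its middle, both end faces are free, so it can be pinched end to end from above and turns between the fingers as the hood is swung. With the hood shut it is 27 mm above the deck
- hood_hinge (a point): middle of the hood's hinge line (along the viewer's y), 53 mm above the table. The white hood is 140 mm long from here, 180 mm wide, 10 mm thick; the handle centre is 165 mm away from here and the line from hinge to handle is 0.12 rad above the hood's plane
- pan: fixed round aluminium lap pan with a blue band, 164 mm outside diameter, open on top, rim at 70 mm, bore 156 mm; origin at the centre of its underside. Inside it a copper lap disc 144 mm in diameter, its top at 58 mm, with a flat nut at the centre
- cover: loose aluminium cover for the pan: a disc 170 mm in diameter and 5 mm thick on a plug 148 mm in diameter and 6 mm deep that drops into the pan's bore; black knob on top, 24 mm in diameter, from 11 to 45 mm above the origin. Origin at the centre of the plug's underside; 0.3 kg. It starts lying flat on the bench; seated on the pan its origin is 64 mm above the pan's
- stick: loose dark grey dressing stick, 80 x 24 x 24 mm, long in its x; origin at the centre of its underside. It starts on the lap disc in the pan, standing up 12 mm over the rim; the cover cannot seat while it is there
- tray: fixed open steel tray, 100 mm in x by 170 mm in y, walls 22 mm high and 4 mm thick, floor 4 mm; origin at the centre of its underside. Destination of the stick
- rack: fixed grey draining rack block, 85 mm in x by 165 mm in y, 25 mm high, with four slots 20 mm deep (63 x 13 mm, long in x) at y = -60, -20, 20 and 60 mm; origin at the centre of its underside. The slabs start upright in it
- slab0: loose polished banded stone slab, 60 mm in its x, 10 mm thick in its y, 70 mm tall, 0.11 kg; origin at the centre of its underside. Two to four alike slabs are present; any may go in any viewer slot
- slab1: loose polished banded stone slab, 60 mm in its x, 10 mm thick in its y, 70 mm tall, 0.11 kg; origin at the centre of its underside. Two to four alike slabs are present; any may go in any viewer slot
- slab2: loose polished banded stone slab, 60 mm in its x, 10 mm thick in its y, 70 mm tall, 0.11 kg; origin at the centre of its underside. Two to four alike slabs are present; any may go in any viewer slot
- slab3: loose polished banded stone slab, 60 mm in its x, 10 mm thick in its y, 70 mm tall, 0.11 kg; origin at the centre of its underside. Two to four alike slabs are present; any may go in any viewer slot
- powder_jar: small closed jar, 52 mm across, 60 mm tall; bystander, to be left alone; origin on its underside
- dop_cup: small brass cup, 40 mm across, 45 mm tall; bystander, to be left alone; origin on its underside
- brush: brush lying flat, 160 mm long; bystander, to be left alone; origin on its underside
- loupe: round dark loupe lying flat, 34 mm across, 20 mm high, with a steel tab; bystander, to be left alone; origin on its underside
- wrench: steel wrench lying flat, 150 mm long; bystander, to be left alone; origin on its underside
- mug: white mug, 76 mm across, 90 mm tall; bystander, to be left alone; origin on its underside
- oil_bottle: bottle, 56 mm across, 140 mm tall; bystander, to be left alone; origin on its underside

How it is judged (in metres and radians):
On the way, in this order (a step that is already met when the one before it is completed fails the run):
1. the hood is raised to 60 degrees (within 6) (value of joint hood between 0.942 and 1.152 rad and velocity of joint hood between -0.05 and 0.05 rad/s), for 0.2 s.
2. all slabs stand in viewer slots (x of slab0 in the frame of viewer between -0.058 and -0.042 m and y of slab0 in the frame of viewer between -0.075 and 0.075 m and z of each of slab0, slab1, slab2, slab3 in the frame of viewer below 0.027 m and angle between each of slab0, slab1, slab2, slab3's own z axis and vertical below 0.12 rad and x of slab1 in the frame of viewer between -0.058 and -0.042 m and y of slab1 in the frame of viewer between -0.075 and 0.075 m and x of slab2 in the frame of viewer between -0.058 and -0.042 m and y of slab2 in the frame of viewer between -0.075 and 0.075 m and x of slab3 in the frame of viewer between -0.058 and -0.042 m and y of slab3 in the frame of viewer between -0.075 and 0.075 m), for 0.2 s.
At the end, for the whole second after the job is handed in: The hood stands at 60 degrees within 6; every present slab is upright in a viewer slot with its underside within 4 mm of the slot floor; the cover's plug is in the pan's bore, seated within 4 mm and level within 0.04 rad; the stick lies in the tray; all are at rest (all of step 2 and value of joint hood between 0.942 and 1.152 rad and horizontal distance between cover and pan below 0.008 m and z of cover in the frame of pan between 0.06 and 0.068 m and angle between cover's own z axis and vertical below 0.04 rad and x of stick in the frame of tray between -0.046 and 0.046 m and y of stick in the frame of tray between -0.081 and 0.081 m and z of stick in the frame of tray below 0.025 m and linear speed of each of cover, stick, slab0, slab1, slab2, slab3 below 0.02 m/s); the robot touches nothing.
It fails at once if a bystander is shoved more than 25 mm (distance of any of powder_jar, dop_cup, brush, loupe, wrench, mug, oil_bottle from where it was at the start of the episode above 0.025 m).
Of slab0, slab1, slab2, slab3 only 2 to 4 are there at a start; the rules pass over those that are not, and their reading is None.
At some moment in a run one of cover, stick may be knocked a few centimetres aside while the robot is not near it.
It also fails if it takes over 210 s, if anything falls off the work surface, if the arm or the gripper's body presses on something with over 40 N, if the wrist force passes 120 N, or if a joint passes its speed limit or range.

### The arm

A 6-joint arm with a two-finger parallel gripper is mounted at the origin on the work surface. World frame = base frame: x ahead of the robot, y to its left, z up, the work surface at z = 0. Lengths are in mm, angles in degrees, forces in N, time in s.
With the tool pointing down it reaches from about 350 to 850 mm from the base axis. Payload 8.1 kg.
Tool frame: the origin (TCP) lies midway between the tips of the shut fingers; the grasp point (between the pads) lies 19 mm behind it; x points along the fingers, y is the direction in which the jaws open and shut, and the axes are right-handed (so a half turn about x gives the same grasp; the last joint's range is limited). The gripper opens to 85 mm and grips with 20 to 120 N. Pads are 22 mm wide; open, the fingers measure 114 mm over their backs; the gripper's body (76 mm by 85 mm) begins 54 mm behind the grasp point. The pads swing forward as they close: fully open they stand 13 mm farther back than shut.
Start: joints at [71.081, 7.471, 85.268, -0, 87.261, -4.893], TCP at [145.395, 582.122, 231.292] pointing down, gripper open.
Joint ranges: [-169.43, 169.43], [-51.17, 129.36], [1.28, 143.12], [-76.62, 256.62], [0, 156.53], [-152.29, 152.29]. Speed limits (degrees/s): [136.94, 136.94, 159.86, 180, 180, 180].

### API

Orientations are given as [roll, pitch, yaw] about the fixed x, y, z axes, in that order (R = Rz(yaw) Ry(pitch) Rx(roll)).
In Python, from bench import r, snapshot, workorder gives the robot as it stands.
- The arm moves only by the tool send_rows, never from a script. Its arguments are lists of equal length, an entry for each row: "offset": the shift along the tool's x, y, z in cm, a list of three; "dr": the turn, a rotation vector about the tool's x, y, z in degrees, a list of three; "grip": the opening in per cent of the stroke, from 0 (shut) to 100 (fully open). In form: {"offset": [[dx, dy, dz], ...], "dr": [[rx, ry, rz], ...], "grip": [grip, ...]}. A call has 1 to 5 rows; each row shifts and turns the commanded pose from where the row before left it, along the tool's axes as they then stand; what a row does not reach is not made up. A row lasts 1/8 s, in which the tool goes at most 62.5 mm and 10.7 degrees, less where a joint would pass 70% of its speed; a pose out of reach is approached as far as the arm can. A call with a gripper value outside its range is refused whole. The fingers move at their own pace and stop on an object; "force" is the grip in N (left out, the last holds). Time passes only in rows, so rows that do not move let the fingers close. It gives the time, the measured TCP pose, the force and the opening at its end, in the units of the state.
- r.sense(): the state, without advancing time (a new reading comes with each control period).
- snapshot(name): name is "scene" or "top"; returns a dict with "pixels" (384x512x3 uint8, red, green, blue), "fx", "fy", "cx", "cy" (pixels), "world_to_cam" (4x4, takes a point from world to camera coordinates). Camera axes: x right, y up, looking along -z (the intrinsics and any distortion apply to the point x, -y, -z); pixel columns grow to the right and rows downward; lengths in mm; the calibration is good to about 2 mm. A picture is of the moment at which its call begins. There is no depth.
- workorder.hand_in(): hands the job in, once; it reports no verdict.
The state is a dict: "time": time; "joint_pos": joint angles; "qd": joint speeds; "joint_efforts": joint torques, N m; "tool_pos": TCP position; "tcp_rot": TCP orientation; "ft_force": force on the tool from outside, world axes, zero at the start; "wrist_torque": the same for the moment, N m; "finger_gap": finger opening in mm.
Only numpy, scipy, OpenCV 4.12 (cv2) and the standard library are available. Lean on these libraries where they do the work, as an engineer would, in place of code of your own. Each camera call takes 0.05 s, during which the arm holds its last target.

## Working session

There is one attempt and no reset: what is moved stays moved. The work goes in short steps, Python scripts to look and compute and a tool call to move; the robot and the scene stay as the last step left them, time stands still between calls to the robot, and variables do not carry over. Pictures are saved under pics/ and viewed, and the job is handed in when it is done.

Besides the shell and the picture viewer there is one more tool, called after "Emit:" in YAML: its name, and indented under it one key for each argument. send_rows: Moves the arm, as the interface text tells. Its arguments: {"type":"object","properties":{"offset":{"type":"array","items":{"type":"array","items":{"type":"number"}}},"dr":{"type":"array","items":{"type":"array","items":{"type":"number"}}},"grip":{"type":"array","items":{"type":"number"}},"force":{"type":"number"}},"required":["offset","dr","grip"]}

```bash
ls; mkdir -p pics
python3 - <<'E'
from bench import r, snapshot, workorder
import cv2,numpy as np
print(r.sense())
for n in("scene","top"):
    s=snapshot(n); cv2.imwrite(f"pics/{n}0.png",cv2.cvtColor(s["pixels"],cv2.COLOR_RGB2BGR))
    print(n,s["fx"],s["fy"],s["cx"],s["cy"],s.keys()); print(np.round(s["world_to_cam"],4))
E
```

```text
pics
{'time': 0.0, 'joint_pos': array([ 7.10789625e+01,  7.51679606e+00,  8.53315808e+01, -1.38737662e-04,
        8.72605611e+01, -4.89379688e+00]), 'qd': array([-0.01621753,  0.05330565,  0.0005056 ,  0.04088873,  0.11861591,
       -0.00696239]), 'joint_efforts': array([ 4.94952637e-04, -5.69352686e+01, -5.00587785e+01,  1.90986480e-04,
        1.35661731e-02, -3.34254344e-05]), 'tool_pos': array([145.23322488, 581.57677823, 230.20477315]), 'tcp_rot': array([ -94.82091811,   89.89106198, -108.848152  ]), 'ft_force': array([ 0.2573673 ,  0.12206793, -0.42662797]), 'wrist_torque': array([ 0.00337767, -0.03487352,  0.00401731]), 'finger_gap': 85.2119887733096}
scene 396.5838849161639 396.5838849161639 256.2644162136114 190.1249349083413 dict_keys(['pixels', 'fx', 'fy', 'cx', 'cy', 'world_to_cam'])
[[ 4.601000e-01  8.878000e-01 -5.700000e-03 -2.324748e+02]
 [-6.505000e-01  3.415000e-01  6.784000e-01  3.470415e+02]
 [ 6.042000e-01 -3.085000e-01  7.347000e-01 -1.370190e+03]
 [ 0.000000e+00  0.000000e+00  0.000000e+00  1.000000e+00]]
top 416.06908173418026 416.06908173418026 259.91924808812655 191.63963468964445 dict_keys(['pixels', 'fx', 'fy', 'cx', 'cy', 'world_to_cam'])
[[ 8.700000e-03 -9.999000e-01 -1.090000e-02 -1.826450e+01]
 [ 9.863000e-01  6.800000e-03  1.650000e-01 -5.718959e+02]
 [-1.650000e-01 -1.220000e-02  9.862000e-01 -9.663489e+02]
 [ 0.000000e+00  0.000000e+00  0.000000e+00  1.000000e+00]]
```

View pics/scene0.png

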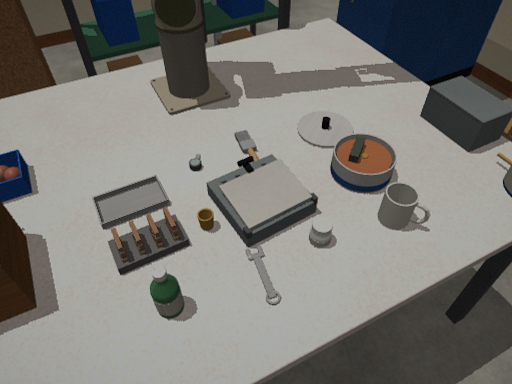

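View pics/top0.png

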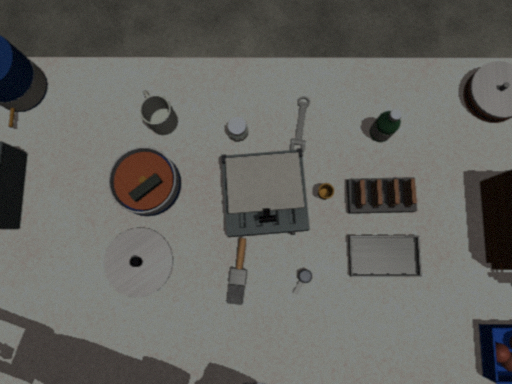

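The top view (x up = away from the robot, y to the left) shows the pan at about (145,182) with the stick on it and the cover at (138,262). The viewer is at (265,193) with its handle at (266,216). The rack with 4 slabs is at (381,195) and the tray at (384,255). I'll zoom in to measure.

```bash
cat > h.py <<'E'
from bench import r, snapshot, workorder
import cv2,numpy as np
def snap(n): return snapshot(n)
def bgr(s): return cv2.cvtColor(s["pixels"],cv2.COLOR_RGB2BGR)
def proj(s,p):
    p=np.atleast_2d(p).astype(float); c=p@s["world_to_cam"][:3,:3].T+s["world_to_cam"][:3,3]
    return np.c_[s["cx"]+s["fx"]*c[:,0]/-c[:,2], s["cy"]+s["fy"]*-c[:,1]/-c[:,2]]
def back(s,uv,z):
    uv=np.atleast_2d(uv).astype(float)
    R=s["world_to_cam"][:3,:3];t=s["world_to_cam"][:3,3];o=-R.T@t
    d=np.c_[(uv[:,0]-s["cx"])/s["fx"],-(uv[:,1]-s["cy"])/s["fy"],-np.ones(len(uv))]@R
    k=(z-o[2])/d[:,2]
    return o+k[:,None]*d
def crop(img,x0,y0,x1,y1,f,name):
    c=cv2.resize(img[y0:y1,x0:x1],None,fx=f,fy=f,interpolation=cv2.INTER_CUBIC)
    c=np.clip(c.astype(float)*1.4,0,255).astype(np.uint8)
    for x in range((x0//10+1)*10,x1,10):
        cv2.line(c,((x-x0)*f,0),((x-x0)*f,6),(0,255,255),1); cv2.putText(c,str(x),((x-x0)*f-8,16),0,.35,(0,0,255),1)
    for y in range((y0//10+1)*10,y1,10):
        cv2.line(c,(0,(y-y0)*f),(6,(y-y0)*f),(0,255,255),1); cv2.putText(c,str(y),(8,(y-y0)*f+4),0,.35,(0,0,255),1)
    cv2.imwrite("pics/"+name,c)
E
python3 - <<'E'
from h import *
i=cv2.imread("pics/top0.png")
crop(i,210,135,320,245,5,"t_view.png"); crop(i,335,165,435,285,5,"t_rack.png"); crop(i,95,135,195,305,4,"t_pan.png")
E
```

```text
(no output)
```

View pics/t_view.png

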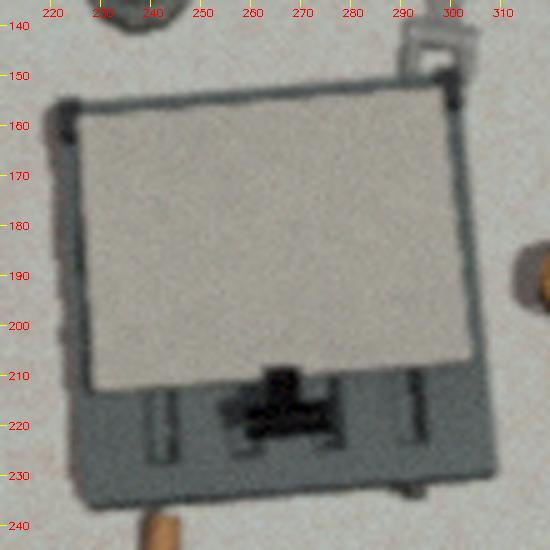

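View pics/t_rack.png

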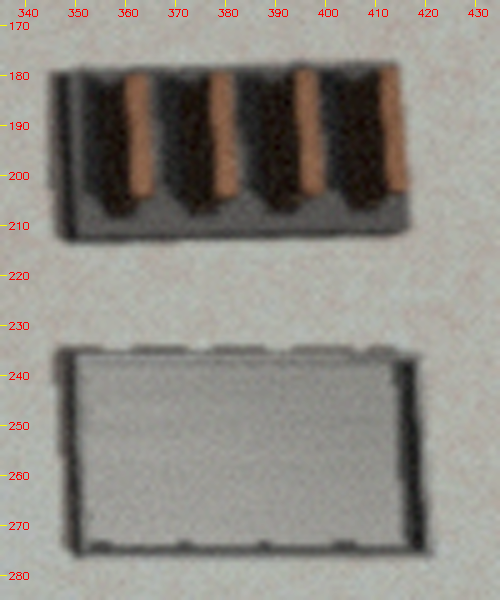

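View pics/t_pan.png

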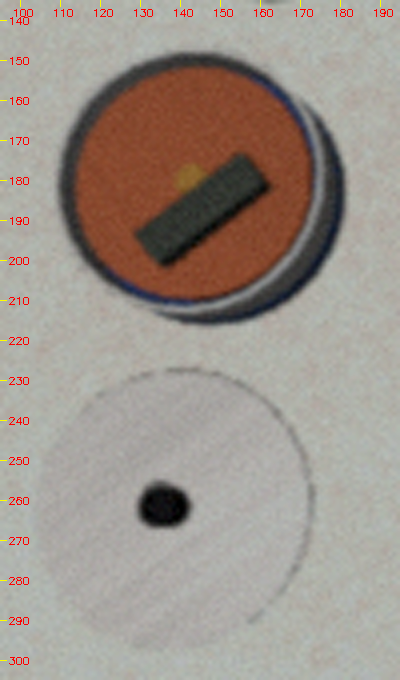

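Run:
```python
from h import *
for n in("scene","top"):
    s=snap(n);W=s["world_to_cam"];print(-W[:3,:3].T@W[:3,3])
i=cv2.imread("pics/scene0.png")
crop(i,200,145,325,245,6,"s_view.png"); crop(i,85,170,195,270,6,"s_rack.png"); crop(i,290,105,410,195,6,"s_pan.png")
```

```text
[1160.65814629 -334.79715145  769.86136663]
[ 404.79019447  -26.18570101 1047.22868107]
```

View pics/s_view.png

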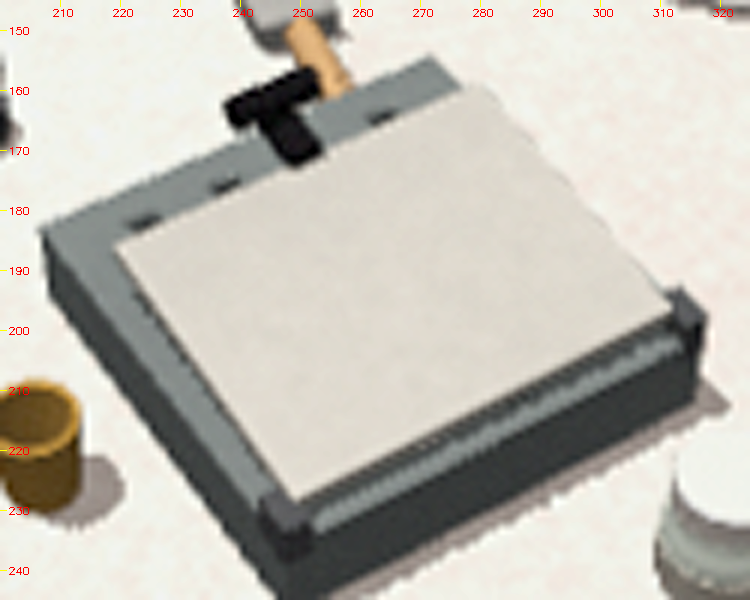

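View pics/s_rack.png

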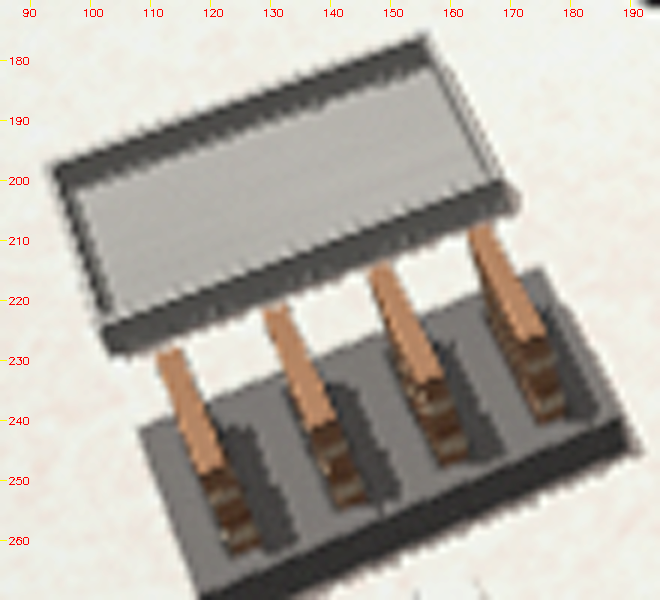

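View pics/s_pan.png

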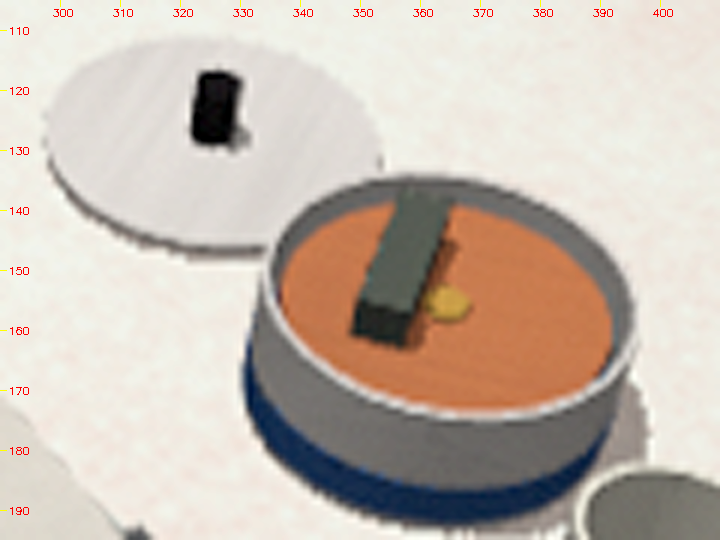

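```bash
cat > fit.py <<'E'
from h import *
from scipy.optimize import least_squares
S={n:snap(n) for n in("scene","top")}
def fitbox(obs,x0):
    # obs: list (cam,(u,v),(X,Y,Z))
    def res(p):
        c,s=np.cos(p[2]),np.sin(p[2]);o=[]
        for cam,uv,P in obs:
            w=[p[0]+c*P[0]-s*P[1],p[1]+s*P[0]+c*P[1],P[2]]
            o+=list(proj(S[cam],w)[0]-np.array(uv))
        return np.array(o)
    q=least_squares(res,x0,loss='soft_l1'); return q.x,np.round(res(q.x).reshape(-1,2),1)
def fitcirc(obs,x0):
    def res(p):
        o=[]
        for cam,uv,rr,z in obs:
            w=back(S[cam],uv,z)[0]; o.append(np.hypot(w[0]-p[0],w[1]-p[1])-rr)
        return np.array(o)
    q=least_squares(res,x0,loss='soft_l1'); return q.x,np.round(res(q.x),1)
E
python3 - <<'E'
from fit import *
H=.5
def show(n,t): print(n,np.round(t[0],3),t[1].tolist())
V=[("scene",(207,183.5),(-100,-100,45)),("scene",(272.3,154.3),(-100,100,45)),("scene",(208.5,194.5),(-100,-100,0)),("scene",(315.5,212),(100,100,0)),
("top",(229,236.5),(-100,100,45)),("top",(308.5,229.5),(-100,-100,45)),("top",(223,155.5),(100,100,45)),("top",(301.5,149.5),(100,-100,45))]
show("viewer",fitbox(V,[500,0,0]))
rk=[("top",(398.3-0,177.8),(42.5,-82.5,25)),] 
R=[("top",(414,177.5),(42.5,-82.5,25)),("top",(416.3,211.5),(-42.5,-82.5,25)),("top",(349.5,179.5),(42.5,82.5,25)),("top",(349.5,213),(-42.5,82.5,25)),
("scene",(108,241.5),(-42.5,-82.5,25)),("scene",(175.5,214.8),(-42.5,82.5,25)),("scene",(187.5,239.5),(42.5,82.5,25)),("scene",(118.5,270),(42.5,-82.5,25))]
show("rack",fitbox(R,[500,-300,0]))
T=[("top",(347.5,234.5),(50,85,22)),("top",(417.5,234.5),(50,-85,22)),("top",(420.5,275.5),(-50,-85,22)),("top",(350.5,275.5),(-50,85,22)),
("scene",(93.5,197.5),(-50,-85,22)),("scene",(154.5,175.5),(-50,85,22)),("scene",(170,200),(50,85,22)),("scene",(102,224.5),(50,-85,22))]
show("tray",fitbox(T,[350,-300,0]))
P=[("top",(110,185),82,70),("top",(143,148),82,70),("top",(120,160),82,70),("scene",(333.5,150),82,70),("scene",(362,133.8),82,70),("scene",(395,162),82,70),("scene",(370,174.8),82,70),("scene",(345,167),82,70)]
show("pan",fitcirc(P,[500,250]))
C=[("top",(138,226.3),85,11),("top",(173,260),85,11),("top",(104,262),85,11),("top",(138,297.5),85,11),("scene",(297.5,130),85,11),("scene",(323,111),85,11),("scene",(323,145.5),85,11),("scene",(353,130),85,11)]
show("cover",fitcirc(C,[400,250]))
K=[("top",(154.5,172.8),(40,-12,82)),("top",(162,181.5),(40,12,82)),("top",(136.5,201.5),(-40,12,82)),("top",(128.5,193.5),(-40,-12,82))]
for y in (-2.6,.6,2.2): show("stick",fitbox(K,[500,230,y]))
# knob top
print(back(S["top"],(135,261),45),back(S["scene"],(327,117.5),45))
E
```

```text
viewer [ 5.72535e+02 -2.38840e+01  8.30000e-02] [[-1.4, -1.1], [-1.0, -0.4], [-1.1, -0.2], [-0.4, 0.5], [-3.3, -0.8], [0.2, -0.1], [-2.2, -0.5], [-0.3, -0.5]]
rack [ 5.70356e+02 -3.15376e+02  2.50000e-02] [[-0.4, -0.3], [0.0, -0.4], [-2.1, -1.1], [-0.3, -0.7], [-1.4, -0.3], [-1.0, -0.8], [0.3, -0.4], [-1.8, -0.6]]
tray [ 4.23185e+02 -3.15275e+02  1.50000e-02] [[0.2, -0.3], [-0.2, -0.8], [-0.3, -0.1], [-1.1, 0.4], [-1.7, -0.0], [1.8, -0.8], [-0.8, -0.6], [-0.7, 0.5]]
pan [596.89  268.955] [-4.0, -5.0, -8.7, -4.9, -3.3, 1.1, -0.3, -4.8]
cover [402.818 286.231] [0.5, 2.0, -1.6, 2.7, -2.1, -0.4, -1.4, 1.2]
stick [ 5.75355e+02  2.56344e+02 -3.77000e-01] [[2.6, 0.7], [-14.1, -11.6], [-2.7, -0.8], [14.5, 11.0]]
stick [574.418 256.8     4.845] [[8.1, 17.5], [-0.3, -1.1], [-8.4, -16.9], [0.3, 1.0]]
stick [574.418 256.8   117.943] [[8.1, 17.5], [-0.3, -1.1], [-8.4, -16.9], [0.3, 1.0]]
[[402.73671777 282.57155731  45.        ]] [[400.38277346 292.79113474  45.        ]]
```

```bash
cat > ov.py <<'E'
from fit import *
def W(p,P):
    P=np.atleast_2d(P).astype(float);c,s=np.cos(p[2]),np.sin(p[2])
    return np.c_[p[0]+c*P[:,0]-s*P[:,1],p[1]+s*P[:,0]+c*P[:,1],P[:,2]]
def rect(x,y,z,cx=0,cy=0): return [(cx-x,cy-y,z),(cx+x,cy-y,z),(cx+x,cy+y,z),(cx-x,cy+y,z),(cx-x,cy-y,z)]
def circ(r_,z): a=np.linspace(0,2*np.pi,60); return np.c_[r_*np.cos(a),r_*np.sin(a),0*a+z]
def overlay(img,S_,polys,box,f,name):
    x0,y0,x1,y1=box
    c=cv2.resize(img[y0:y1,x0:x1],None,fx=f,fy=f,interpolation=cv2.INTER_CUBIC)
    c=np.clip(c.astype(float)*1.3,0,255).astype(np.uint8)
    for w,col in polys:
        uv=proj(S_,w); uv=(uv-[x0,y0]+.5)*f-.5
        cv2.polylines(c,[np.round(uv*8).astype(np.int32)],False,col,1,cv2.LINE_AA,3)
    cv2.imwrite("pics/"+name,c)
E
python3 - <<'E'
from ov import *
v=[572.5,-23.9,.083]; rk=[570.4,-315.4,.025]; t=[423.2,-315.3,.015]; p=[597,267,0]; c=[402.8,286.2,0]
G=(0,255,0);B=(255,128,0)
def polys():
    L=[]
    for z in(0,45):L.append((W(v,rect(100,100,z)),G))
    for y in(-60,-20,20,60): L.append((W(v,rect(31.25,6.25,45,-50,y)),B)); L.append((W(rk,rect(31.5,6.5,25,0,y)),B));L.append((W(rk,rect(30,5,75,0,y)),G))
    L.append((W(rk,rect(42.5,82.5,25)),G));L.append((W(t,rect(50,85,22)),G));L.append((W(t,rect(50,85,0)),B))
    L.append((W(p,circ(82,70)),G));L.append((W(p,circ(82,0)),B));L.append((W(c,circ(85,11)),G));L.append((W(c,circ(12,45)),B))
    return L
for n,bs in(("top",[(210,135,320,245),(335,165,435,285),(95,135,195,305)]),("scene",[(200,145,325,245),(85,170,195,270),(290,105,410,195)])):
    im=cv2.imread(f"pics/{n}0.png")
    tiles=[]
    for k,b in enumerate(bs): overlay(im,S[n],polys(),b,4,f"o_{n}{k}.png"); tiles.append(cv2.imread(f"pics/o_{n}{k}.png"))
    h=max(x.shape[0] for x in tiles)
    out=np.hstack([cv2.copyMakeBorder(x,0,h-x.shape[0],0,0,cv2.BORDER_CONSTANT) for x in tiles]); print(out.shape)
    cv2.imwrite(f"pics/o_{n}.png",cv2.resize(out,(800,int(800*out.shape[0]/out.shape[1]))))
E
```

```text
(680, 1240, 3)
(400, 1420, 3)
```

View pics/o_top0.png

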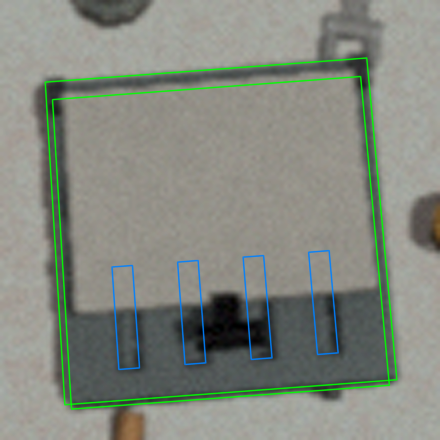

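View pics/o_top1.png

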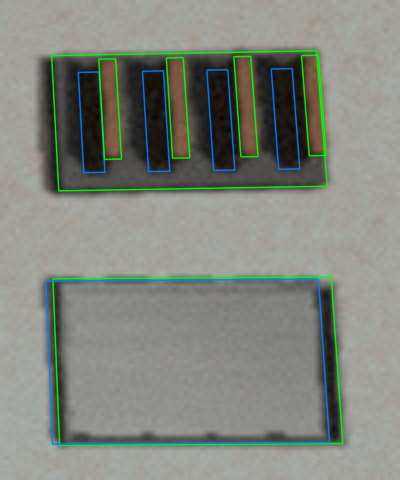

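View pics/o_scene0.png

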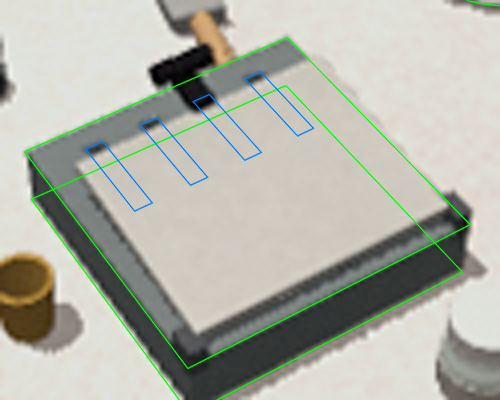

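View pics/o_scene1.png

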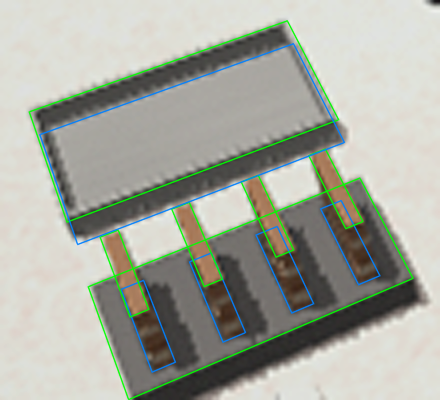

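View pics/o_top2.png

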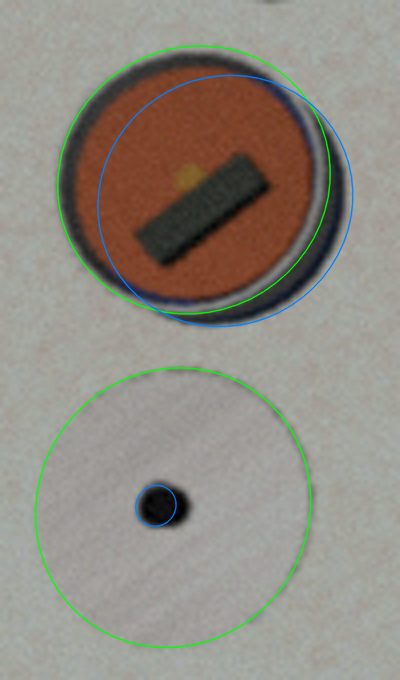

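View pics/o_scene2.png

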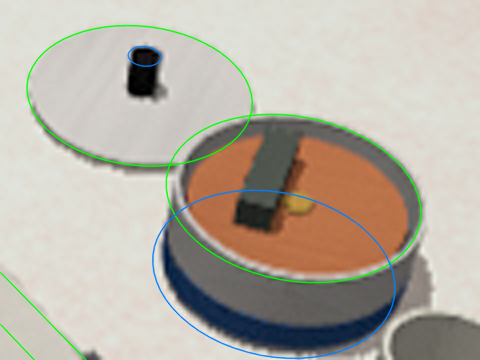

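```bash
cat > mv.py <<'E'
from h import *
from scipy.spatial.transform import Rotation as Rn
def R0(): 
    s=r.sense(); return Rn.from_euler('xyz',s["tcp_rot"],degrees=True).as_matrix(), np.array(s["tool_pos"]), s
def plan(x,y,z,jaw=None):
    """target TCP, jaw dir angle deg (tool y), tool pointing down; prints tool-frame offset cm & rotvec deg"""
    R,p,s=R0(); 
    ja=np.degrees(np.arctan2(R[1,1],R[0,1]))
    if jaw is None: jaw=ja
    jaw=ja+((jaw-ja+90)%180-90)
    a=np.radians(jaw);X=np.array([0,0,-1.]);Y=np.array([np.cos(a),np.sin(a),0]);T=np.c_[X,Y,np.cross(X,Y)]
    rv=np.degrees(Rn.from_matrix(R.T@T).as_rotvec())
    d=np.array([x,y,z])-p
    print("t=%.2f pos %s jaw %.1f gap %.1f F %s j6 %.0f"%(s["time"],np.round(p,1),ja,s["finger_gap"],np.round(s["ft_force"],1),s["joint_pos"][5]))
    print(" off before turn cm",np.round(R.T@d/10,2)," after turn cm",np.round(T.T@d/10,2)," rv",np.round(rv,1),"len mm %.0f"%np.linalg.norm(d))
E
python3 - <<'E'
from ov import *
from mv import *
K=[("top",(154,172.3),(40,-12,82)),("top",(161.5,181),(40,12,82)),("top",(136,201),(-40,12,82)),("top",(128,193),(-40,-12,82))]
K=[(c,uv,(P[0],-P[1],P[2])) for c,uv,P in K]
sc=[(356.2,136.2),(365.3,137.3),(358.2,155.8),(348.7,154)]
print(back(S["top"],np.mean([k[1] for k in K],0),82),back(S["scene"],np.mean(sc,0),82))
x,e=fitbox(K,[580,250,-.9]);print(x,np.degrees(x[2]),e.tolist())
a=np.array([back(S["scene"],q,82)[0] for q in sc]);print(np.round(a,0))
plan(*x[:2],200,np.degrees(x[2])+90)
R,p,s=R0();print(np.round(R,3))
E
```

```text
[[575.90528441 257.85800904  82.        ]] [[577.38183212 261.45646701  82.        ]]
[576.18658941 257.96771369  -0.87267139] -50.0003876022232 [[1.2, 0.0], [-0.2, -1.0], [-1.7, 0.3], [0.3, 0.5]]
[[544. 283.  82.]
 [560. 302.  82.]
 [610. 240.  82.]
 [593. 223.  82.]]
t=0.50 pos [145.4 582.1 231.2] jaw 76.0 gap 85.4 F [ 0.   0.5 -0.3] j6 -5
 off before turn cm [  3.12 -21.01  49.65]  after turn cm [ 3.12 12.17 52.52]  rv [36.  0.  0.] len mm 540
[[-0.     0.242  0.97 ]
 [-0.     0.97  -0.242]
 [-1.    -0.    -0.   ]]
```

Emit:
send_rows:
  offset:
    - [0,0,0]
    - [0,0,0]
    - [0,0,0]
    - [0,0,0]
  dr:
    - [9,0,0]
    - [9,0,0]
    - [9,0,0]
    - [9,0,0]
  grip: [55,55,55,55]

```text
time: 1.0
tool_pos: [145.4, 582.1, 231.3]
tcp_rot: [123.4, 90.0, 73.1]
ft_force: [0.2, 0.5, 0.2]
finger_gap: 47.1
```

Emit:
send_rows:
  offset:
    - [0,1.1,4.8]
    - [0,1.1,4.8]
    - [0,1.1,4.8]
    - [0,1.1,4.8]
    - [0,1.1,4.8]
  dr:
    - [0,0,0]
    - [0,0,0]
    - [0,0,0]
    - [0,0,0]
    - [0,0,0]
  grip: [55,55,55,55,55]

```text
time: 1.62
tool_pos: [342.9, 432.5, 231.5]
tcp_rot: [97.5, 90.0, 47.5]
ft_force: [0.2, 1.3, 0.6]
finger_gap: 47.2
```

Emit:
send_rows:
  offset:
    - [0,1.1,4.8]
    - [0,1.1,4.8]
    - [0,1.1,4.8]
    - [0,1.1,4.8]
    - [0,1.1,4.8]
  dr:
    - [0,0,0]
    - [0,0,0]
    - [0,0,0]
    - [0,0,0]
    - [0,0,0]
  grip: [55,55,55,55,55]

```text
time: 2.25
tool_pos: [539.3, 283.8, 231.5]
tcp_rot: [83.2, 90.0, 33.2]
ft_force: [0.0, 0.4, 0.8]
finger_gap: 46.8
```

Run:
```python
from mv import *
plan(576.5,259.5,120,40)
```

```text
t=2.25 pos [539.3 283.8 231.5] jaw 40.0 gap 46.8 F [0.  0.4 0.8] j6 -17
 off before turn cm [11.15  1.28  4.25]  after turn cm [11.15  1.29  4.26]  rv [-0.  0. -0.] len mm 120
```

Emit:
send_rows:
  offset:
    - [0,1.3,4.25]
    - [4,0,0]
    - [4,0,0]
    - [3.2,0,0]
    - [0,0,0]
  dr:
    - [0,0,0]
    - [0,0,0]
    - [0,0,0]
    - [0,0,0]
    - [0,0,0]
  grip: [55,55,55,55,55]

```text
time: 2.88
tool_pos: [572.9, 259.8, 115.7]
tcp_rot: [-110.3, 89.6, -160.3]
ft_force: [0.3, -0.7, 0.1]
finger_gap: 47.3
```

```bash
cat > look.py <<'E'
import sys
from ov import *
def look(tag,boxes,f=5,pts=[]):
    out=[]
    for n,b in boxes.items():
        im=bgr(S[n]); P=[(np.array(q)+np.array([[-3,0,0],[3,0,0]]),(0,255,0)) for q in pts]+[(np.array(q)+np.array([[0,-3,0],[0,3,0]]),(0,255,0)) for q in pts]
        overlay(im,S[n],P,b,f,f"{tag}_{n}.png"); out.append(cv2.imread(f"pics/{tag}_{n}.png"))
    h=max(x.shape[0] for x in out)
    o=np.hstack([cv2.copyMakeBorder(x,0,h-x.shape[0],0,0,cv2.BORDER_CONSTANT) for x in out])
    k=min(1,800/o.shape[1],600/o.shape[0]); cv2.imwrite(f"pics/{tag}.png",cv2.resize(o,None,fx=k,fy=k))
E
python3 - <<'E'
from look import *
from mv import *
R,p,s=R0();print(p)
look("a1",{"top":(95,130,195,230),"scene":(320,80,420,180)},4,[p,(576.5,259.5,82)])
E
```

```text
[575.68697463 260.88623686 120.29738188]
```

View pics/a1.png

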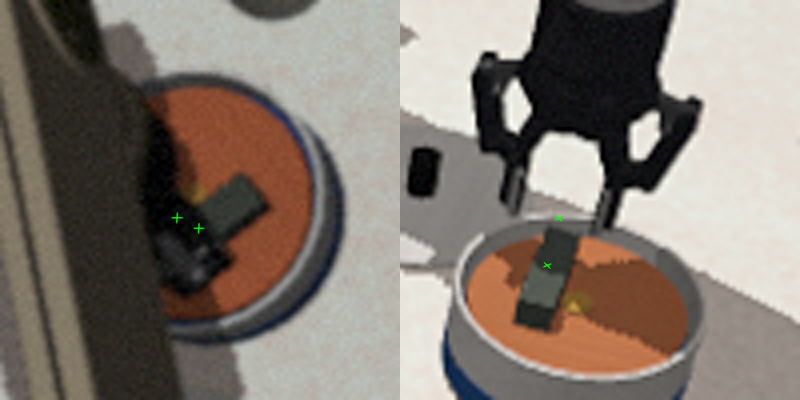

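The gripper is centred over the stick in both views: the tip midpoint and the stick cross coincide in the scene image. Next I descend and grasp.

Emit:
send_rows:
  offset:
    - [2.5,0,0]
    - [2.5,0,0]
    - [0.9,0,0]
    - [0,0,0]
    - [0,0,0]
  dr:
    - [0,0,0]
    - [0,0,0]
    - [0,0,0]
    - [0,0,0]
    - [0,0,0]
  grip: [55,55,55,55,55]

```text
time: 3.6
tool_pos: [576.6, 261.2, 62.3]
tcp_rot: [69.4, 89.8, 19.4]
ft_force: [-0.8, 0.7, 0.0]
finger_gap: 47.0
```

Emit:
send_rows:
  offset:
    - [0,0,0]
    - [0,0,0]
    - [0,0,0]
    - [0,0,0]
    - [0,0,0]
  dr:
    - [0,0,0]
    - [0,0,0]
    - [0,0,0]
    - [0,0,0]
    - [0,0,0]
  grip: [10,10,10,10,10]
  force: 40

```text
time: 4.22
tool_pos: [576.3, 261.1, 61.7]
tcp_rot: [70.6, 89.9, 20.6]
ft_force: [-1.2, -0.3, 6.9]
finger_gap: 23.2
```

Emit:
send_rows:
  offset:
    - [-2,0,0]
    - [-4,0,0]
    - [-4,0,0]
    - [-2,0,0]
    - [0,0,0]
  dr:
    - [0,0,0]
    - [0,0,0]
    - [0,0,0]
    - [0,0,0]
    - [0,0,0]
  grip: [10,10,10,10,10]

```text
time: 4.85
tool_pos: [576.4, 261.1, 182.5]
tcp_rot: [69.6, 89.8, 19.6]
ft_force: [0.5, 0.0, -1.9]
finger_gap: 23.3
```

Run:
```python
from mv import *
from look import *
plan(423,-315,180,5)
R,p,s=R0()
look("a2",{"top":(75,110,195,230),"scene":(300,60,420,180)},3,[p])
```

```text
t=4.95 pos [574.6 260.5 178.7] jaw 40.0 gap 23.1 F [ 0.1  0.3 -1.5] j6 -20
 off before turn cm [ -0.06 -48.59  34.36]  after turn cm [ -0.13 -20.12  56.01]  rv [35.  -0.   0.1] len mm 595
```

View pics/a2.png

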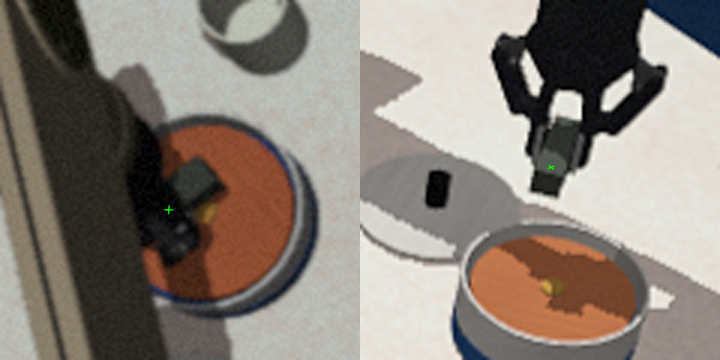

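Emit:
send_rows:
  offset:
    - [0,0,0]
    - [0,0,0]
    - [0,0,0]
    - [0,0,0]
  dr:
    - [9,0,0]
    - [9,0,0]
    - [9,0,0]
    - [9,0,0]
  grip: [10,10,10,10]

```text
time: 5.45
tool_pos: [573.9, 260.2, 177.2]
tcp_rot: [-74.1, 89.7, -160.5]
ft_force: [-0.3, 0.7, -0.8]
finger_gap: 23.3
```

Emit:
send_rows:
  offset:
    - [0,-1.7,4.7]
    - [0,-1.7,4.7]
    - [0,-1.7,4.7]
    - [0,-1.7,4.7]
    - [0,-1.7,4.7]
  dr:
    - [0,0,0]
    - [0,0,0]
    - [0,0,0]
    - [0,0,0]
    - [0,0,0]
  grip: [10,10,10,10,10]

```text
time: 6.08
tool_pos: [504.8, 19.1, 177.8]
tcp_rot: [-96.6, 89.8, 177.4]
ft_force: [1.7, -0.5, -1.5]
finger_gap: 23.1
```

Emit:
send_rows:
  offset:
    - [0,-1.7,4.7]
    - [0,-1.7,4.7]
    - [0,-1.7,4.7]
    - [0,-1.7,4.7]
    - [0,-1.7,4.7]
  dr:
    - [0,0,0]
    - [0,0,0]
    - [0,0,0]
    - [0,0,0]
    - [0,0,0]
  grip: [10,10,10,10,10]

```text
time: 6.7
tool_pos: [436.5, -220.6, 177.9]
tcp_rot: [-128.0, 89.8, 146.0]
ft_force: [1.5, 0.6, -1.4]
finger_gap: 23.0
```

Run:
```python
from mv import *
plan(423,-315,40,5)
```

```text
t=6.70 pos [ 436.5 -220.6  177.9] jaw 4.0 gap 23.0 F [ 1.5  0.6 -1.4] j6 -37
 off before turn cm [13.77 -1.96  9.35]  after turn cm [13.79 -2.16  9.28]  rv [-1.  -0.1  0.2] len mm 168
```

Emit:
send_rows:
  offset:
    - [0,-1,4.6]
    - [0,-1,4.6]
    - [3.5,0,0]
    - [3.5,0,0]
    - [3.2,0,0]
  dr:
    - [0,0,0]
    - [0,0,0]
    - [0,0,0]
    - [0,0,0]
    - [0,0,0]
  grip: [10,10,10,10,10]

```text
time: 7.32
tool_pos: [422.9, -311.9, 74.5]
tcp_rot: [-135.9, 89.7, 138.1]
ft_force: [-0.5, -1.0, -1.3]
finger_gap: 23.3
```

Emit:
send_rows:
  offset:
    - [2.5,0,0]
    - [2,0,0]
    - [1.7,0,0]
    - [0,0,0]
    - [0,0,0]
  dr:
    - [0,0,0]
    - [0,0,0]
    - [0,0,0]
    - [0,0,0]
    - [0,0,0]
  grip: [10,10,10,10,10]

```text
time: 7.95
tool_pos: [424.9, -313.2, 16.6]
tcp_rot: [42.7, 90.0, -43.3]
ft_force: [0.9, -0.5, -1.5]
finger_gap: 23.2
```

Run:
```python
from mv import *
plan(423,-315,10,5)
```

```text
t=7.95 pos [ 424.9 -313.2   16.6] jaw 4.0 gap 23.2 F [ 0.9 -0.5 -1.5] j6 -46
 off before turn cm [ 0.66 -0.2   0.16]  after turn cm [ 0.66 -0.21  0.16]  rv [-1.  0. -0.] len mm 7
```

Emit:
send_rows:
  offset:
    - [0.7,0,0]
    - [0,0,0]
    - [0,0,0]
    - [0,0,0]
    - [0,0,0]
  dr:
    - [0,0,0]
    - [0,0,0]
    - [0,0,0]
    - [0,0,0]
    - [0,0,0]
  grip: [10,10,48,48,48]

```text
time: 8.57
tool_pos: [424.9, -313.3, 9.6]
tcp_rot: [41.0, 90.0, -45.0]
ft_force: [-0.3, 0.5, 0.0]
finger_gap: 41.0
```

Emit:
send_rows:
  offset:
    - [-4,0,0]
    - [-5,0,0]
    - [-5,0,0]
    - [-4,0,0]
    - [0,-2,-5]
  dr:
    - [0,0,0]
    - [0,0,0]
    - [0,0,0]
    - [0,0,0]
    - [0,0,0]
  grip: [48,48,48,48,48]

```text
time: 9.2
tool_pos: [403.9, -267.6, 194.4]
tcp_rot: [44.9, 89.5, -41.2]
ft_force: [-0.4, 0.9, 0.9]
finger_gap: 41.2
```

Emit:
send_rows:
  offset:
    - [0,1.5,-5]
    - [0,1.5,-5]
    - [0,1.5,-5]
    - [0,1.5,-5]
    - [0,1.5,-5]
  dr:
    - [0,0,0]
    - [0,0,0]
    - [0,0,0]
    - [0,0,0]
    - [0,0,0]
  grip: [48,48,48,48,48]

```text
time: 9.82
tool_pos: [459.0, -8.3, 189.7]
tcp_rot: [74.9, 89.9, -11.1]
ft_force: [1.4, -0.1, 0.7]
finger_gap: 40.7
```

Run:
```python
from mv import *
from look import *
plan(400,287,130,90)
look("a3",{"top":(330,160,450,290),"scene":(85,160,205,280)},3)
cv2.imwrite("pics/a3t.png",bgr(S["top"]));cv2.imwrite("pics/a3s.png",bgr(S["scene"]))
```

```text
t=9.93 pos [459.3  -5.7 189.5] jaw 4.3 gap 40.8 F [-0.1 -0.9  0.2] j6 -11
 off before turn cm [  6.    -3.74 -29.62]  after turn cm [ 5.95 29.27 -5.93]  rv [-85.7  -0.   -0.1] len mm 304
```

View pics/a3.png

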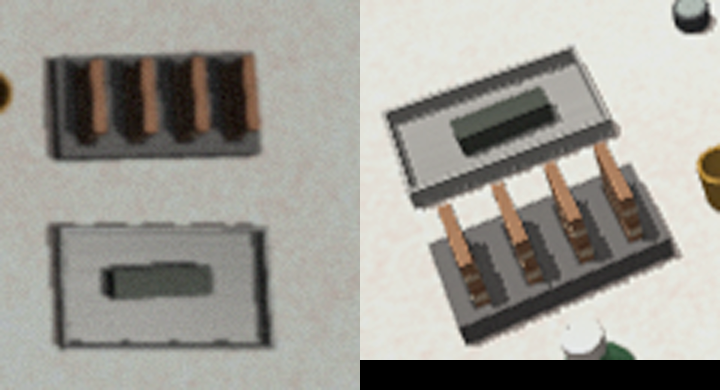

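View pics/a3t.png

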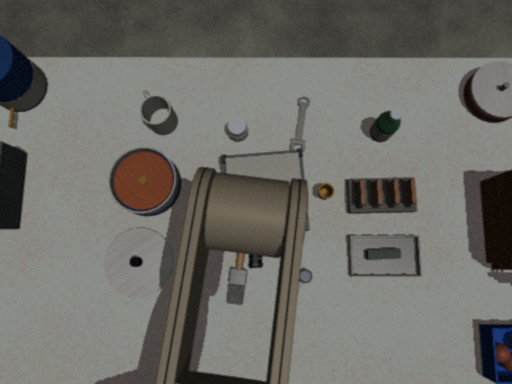

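Run:
```python
from fit import *
for n in("top","scene"):
    p=S[n]["pixels"].astype(int);R,G,B=p[...,0],p[...,1],p[...,2]
    m=((R>1.6*B)&(R>60)).astype(np.uint8)
    k,l,st,ce=cv2.connectedComponentsWithStats(m)
    for i in range(1,k):
        if st[i,4]>800:
            cs,_=cv2.findContours((l==i).astype(np.uint8),cv2.RETR_EXTERNAL,cv2.CHAIN_APPROX_NONE)
            c=max(cs,key=len); e=cv2.fitEllipse(c); print(n,st[i],e, back(S[n],e[0],58))
    g=p.sum(2); box=(115,245,155,280) if n=="top" else (315,108,338,135)
    x0,y0,x1,y1=box; mm=(g[y0:y1,x0:x1]<(130 if n=="top" else 150)); ys,xs=np.nonzero(mm); print(n,"knob",xs.mean()+x0,ys.mean()+y0,len(xs),xs.min()+x0,xs.max()+x0,ys.min()+y0,ys.max()+y0,back(S[n],(xs.mean()+x0,ys.mean()+y0),29))
```

```text
top [ 114  151   59   59 2700] ((142.85409545898438, 180.2792510986328), (56.570343017578125, 58.960914611816406), 63.0512809753418) [[596.27609212 270.72597092  58.        ]]
top knob 135.46153846153845 261.15384615384613 91 130 141 257 265 [[402.34636466 286.35782683  29.        ]]
scene [ 337  139   55   34 1477] ((364.0729064941406, 155.68666076660156), (32.49580383300781, 55.427486419677734), 100.99119567871094) [[597.65998833 274.28221033  58.        ]]
scene knob 325.3205128205128 122.6923076923077 78 322 329 117 128 [[402.54298893 287.65316602  29.        ]]
```

Run:
```python
from mv import *
plan(402.5,287,100)
```

```text
t=10.03 pos [458.8  -9.3 189.4] jaw 4.1 gap 40.8 F [-0.  -0.3  0.1] j6 -12
 off before turn cm [  8.93  -3.48 -29.96]  after turn cm [  8.94  -3.48 -29.96]  rv [-0.  0. -0.] len mm 315
```

Emit:
send_rows:
  offset:
    - [0,-0.6,-5]
    - [0,-0.6,-5]
    - [0,-0.6,-5]
    - [0,-0.6,-5]
    - [0,-0.6,-5]
  dr:
    - [0,0,0]
    - [0,0,0]
    - [0,0,0]
    - [0,0,0]
    - [0,0,0]
  grip: [55,55,55,55,55]

```text
time: 10.65
tool_pos: [411.9, 237.3, 189.5]
tcp_rot: [65.7, 90.0, -20.5]
ft_force: [1.1, -0.3, 0.6]
finger_gap: 46.7
```

Emit:
send_rows:
  offset:
    - [0,-0.5,-5]
    - [4,0,0]
    - [4,0,0]
    - [0.9,0,0]
    - [0,0,0]
  dr:
    - [0,0,0]
    - [0,0,0]
    - [0,0,0]
    - [0,0,0]
    - [0,0,0]
  grip: [55,55,55,55,55]

```text
time: 11.28
tool_pos: [403.6, 285.9, 100.5]
tcp_rot: [-51.7, 90.0, -137.8]
ft_force: [1.0, 1.5, 0.1]
finger_gap: 47.1
```

Run:
```python
from look import *
from mv import *
plan(402.5,287,16)
R,p,s=R0()
look("a4",{"top":(95,200,195,300),"scene":(280,70,380,170)},4,[p,(402.5,287,45)])
```

```text
t=11.38 pos [404.6 286.9 102.2] jaw 3.9 gap 47.0 F [-0.3  0.1 -0.2] j6 26
 off before turn cm [ 8.62 -0.23 -0.01]  after turn cm [ 8.62 -0.21 -0.02]  rv [ 0.  -0.1 -0.1] len mm 86
```

View pics/a4.png

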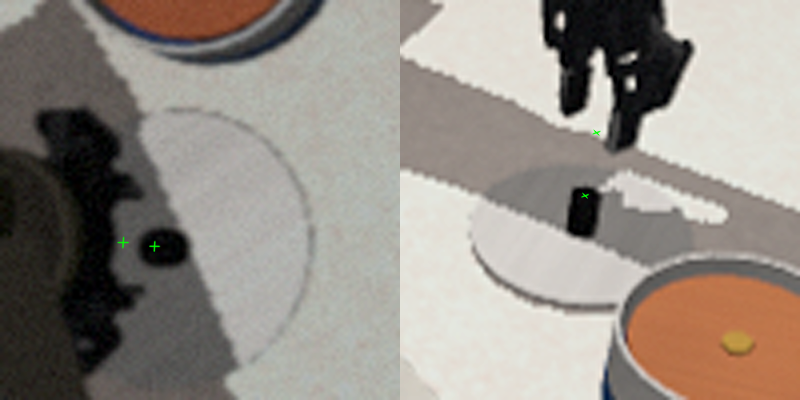

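Emit:
send_rows:
  offset:
    - [3,-0.2,0]
    - [3,0,0]
    - [2.5,0,0]
    - [0,0,0]
    - [0,0,0]
  dr:
    - [0,0,0]
    - [0,0,0]
    - [0,0,0]
    - [0,0,0]
    - [0,0,0]
  grip: [55,55,55,55,55]

```text
time: 12.0
tool_pos: [402.5, 287.4, 17.3]
tcp_rot: [115.5, 89.8, 29.5]
ft_force: [-0.1, 0.5, 0.7]
finger_gap: 46.7
```

Emit:
send_rows:
  offset:
    - [0,0,0]
    - [0,0,0]
    - [0,0,0]
    - [0,0,0]
    - [0,0,0]
  dr:
    - [0,0,0]
    - [0,0,0]
    - [0,0,0]
    - [0,0,0]
    - [0,0,0]
  grip: [10,10,10,10,10]
  force: 50

```text
time: 12.62
tool_pos: [402.4, 287.5, 17.2]
tcp_rot: [114.7, 89.8, 28.7]
ft_force: [-1.0, -0.1, 7.3]
finger_gap: 22.4
```

Run:
```python
from mv import *
plan(402.5,287,16)
```

```text
t=12.62 pos [402.4 287.5  17.2] jaw 4.0 gap 22.4 F [-1.  -0.1  7.3] j6 26
 off before turn cm [0.12 0.   0.05]  after turn cm [0.12 0.   0.05]  rv [ 0.  -0.1 -0.2] len mm 1
```

Emit:
send_rows:
  offset:
    - [-2,0,0]
    - [-3,0,0]
    - [-4,0,0]
    - [-4,0,0]
    - [0,0,0]
  dr:
    - [0,0,0]
    - [0,0,0]
    - [0,0,0]
    - [0,0,0]
    - [0,0,0]
  grip: [10,10,10,10,10]

```text
time: 13.25
tool_pos: [403.5, 288.1, 149.7]
tcp_rot: [115.6, 89.6, 29.5]
ft_force: [0.5, -0.4, -3.9]
finger_gap: 22.5
```

Run:
```python
from mv import *
plan(597,271.5,147)
```

```text
t=13.25 pos [403.5 288.1 149.7] jaw 4.0 gap 22.5 F [ 0.5 -0.4 -3.9] j6 26
 off before turn cm [ 0.4  19.18  3.  ]  after turn cm [ 0.27 19.19  3.  ]  rv [ 0.  -0.2 -0.4] len mm 194
```

Emit:
send_rows:
  offset:
    - [0,4.8,0.75]
    - [0,4.8,0.75]
    - [0,4.8,0.75]
    - [0,4.8,0.75]
    - [0,0,0]
  dr:
    - [0,0,0]
    - [0,0,0]
    - [0,0,0]
    - [0,0,0]
    - [0,0,0]
  grip: [10,10,10,10,10]

```text
time: 13.88
tool_pos: [596.2, 268.4, 141.7]
tcp_rot: [-64.8, 89.8, -151.0]
ft_force: [-0.3, -1.2, -3.6]
finger_gap: 22.3
```

Emit:
send_rows:
  offset:
    - [2.5,0,0]
    - [1.5,0,0]
    - [0,0,0]
  dr:
    - [0,0,0]
    - [0,0,0]
    - [0,0,0]
  grip: [10,10,10]

```text
time: 14.25
tool_pos: [592.4, 269.6, 102.6]
tcp_rot: [-74.3, 89.7, -160.3]
ft_force: [-1.3, -0.6, -3.3]
finger_gap: 22.4
```

Run:
```python
from look import *
from mv import *
plan(597,271.5,83)
R,p,s=R0()
c=[p[0],p[1],p[2]-16-0]
im=bgr(S["top"]);im2=bgr(S["scene"])
L=[(np.array([c[0],c[1],0])+circ(85,c[2]+11),(0,255,0)),(np.array([596.8,271.3,0])+circ(82,70),(255,128,0))]
overlay(im,S["top"],L,(80,110,210,240),5,"a5t.png"); overlay(im2,S["scene"],L,(300,80,420,200),5,"a5s.png")
```

```text
t=14.35 pos [594.4 270.3 105.6] jaw 4.0 gap 22.6 F [-0.7 -0.2 -2.5] j6 16
 off before turn cm [ 2.26  0.27 -0.11]  after turn cm [ 2.26  0.27 -0.1 ]  rv [0. 0. 0.] len mm 23
```

View pics/a5t.png

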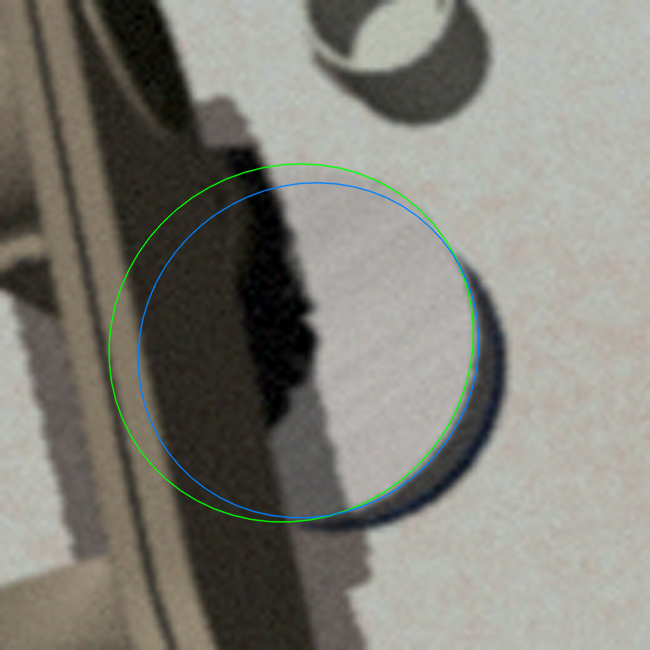

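View pics/a5s.png

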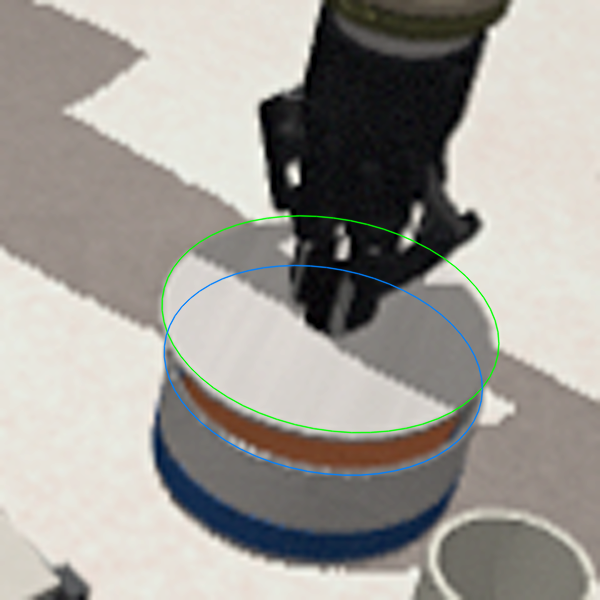

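Emit:
send_rows:
  offset:
    - [0,0.2,0]
    - [0.8,0,0]
    - [0.5,0,0]
    - [0,0,0]
  dr:
    - [0,0,0]
    - [0,0,0]
    - [0,0,0]
    - [0,0,0]
  grip: [10,10,10,10]

```text
time: 14.85
tool_pos: [596.1, 270.0, 91.2]
tcp_rot: [-75.5, 89.9, -161.6]
ft_force: [-0.2, -0.0, -3.0]
finger_gap: 22.8
```

Emit:
send_rows:
  offset:
    - [0.3,0,0]
    - [0.3,0,0]
    - [0.3,0,0]
    - [0,0,0]
  dr:
    - [0,0,0]
    - [0,0,0]
    - [0,0,0]
    - [0,0,0]
  grip: [10,10,10,10]

```text
time: 15.35
tool_pos: [596.4, 270.1, 82.8]
tcp_rot: [-71.8, 90.0, -157.8]
ft_force: [0.3, -0.8, -2.7]
finger_gap: 22.6
```

Run:
```python
from mv import *
plan(596.5,270.5,82)
```

```text
t=15.35 pos [596.4 270.1  82.8] jaw 4.0 gap 22.6 F [ 0.3 -0.8 -2.7] j6 16
 off before turn cm [ 0.08  0.01 -0.04]  after turn cm [ 0.08  0.01 -0.04]  rv [0. 0. 0.] len mm 1
```

Emit:
send_rows:
  offset:
    - [0.15,0,0]
    - [0.1,0,0]
    - [0,0,0]
    - [0,0,0]
    - [0,0,0]
  dr:
    - [0,0,0]
    - [0,0,0]
    - [0,0,0]
    - [0,0,0]
    - [0,0,0]
  grip: [10,10,55,55,55]

```text
time: 15.98
tool_pos: [597.0, 270.3, 81.1]
tcp_rot: [109.0, 90.0, 23.0]
ft_force: [0.1, 0.0, 0.7]
finger_gap: 46.9
```

Emit:
send_rows:
  offset:
    - [-3,0,0]
    - [-4,0,0]
    - [-4,0,0]
    - [-4,0,0]
    - [0,-1.1,-4.8]
  dr:
    - [0,0,0]
    - [0,0,0]
    - [0,0,0]
    - [0,0,0]
    - [0,0,0]
  grip: [65,65,65,65,65]

```text
time: 16.6
tool_pos: [586.0, 316.2, 236.8]
tcp_rot: [103.3, 89.5, 17.0]
ft_force: [1.5, 0.2, -0.8]
finger_gap: 55.3
```

Emit:
send_rows:
  offset:
    - [0,0,5]
    - [0,0,5]
    - [0,-2,5]
    - [0,-2,5]
    - [0,-2,0]
  dr:
    - [0,0,0]
    - [0,0,0]
    - [0,0,0]
    - [0,0,0]
    - [0,0,0]
  grip: [65,65,65,65,65]

```text
time: 17.23
tool_pos: [536.2, 110.4, 231.0]
tcp_rot: [29.6, 89.9, -56.6]
ft_force: [-0.4, 0.8, 0.6]
finger_gap: 55.2
```

Run:
```python
from look import *
from mv import *
v=np.array([572.5,-24.8,.083])
h=W(v,[(-73.8,0,72.75)])[0];print("handle",h)
plan(h[0],h[1],150,4.8+90)
L=[(np.array([596.5,270.3,0])+circ(85,75),(0,255,0)),(np.array([596.5,270.3,0])+circ(12,109),(255,128,0))]
overlay(bgr(S["top"]),S["top"],L,(80,110,210,240),3,"a6t.png"); overlay(bgr(S["scene"]),S["scene"],L,(300,80,420,200),3,"a6s.png")
a=[cv2.resize(cv2.imread(f"pics/a6{k}.png"),(390,390)) for k in "ts"];cv2.imwrite("pics/a6.png",np.hstack(a))
```

```text
handle [498.9540582  -30.91836944  72.75      ]
t=17.32 pos [535.5 112.8 231.2] jaw 3.9 gap 55.9 F [0.1 0.5 0.5] j6 3
 off before turn cm [ 8.12 -4.62 14.09]  after turn cm [ 8.12 14.02  4.85]  rv [89.1 -0.  -0. ] len mm 169
```

View pics/a6.png

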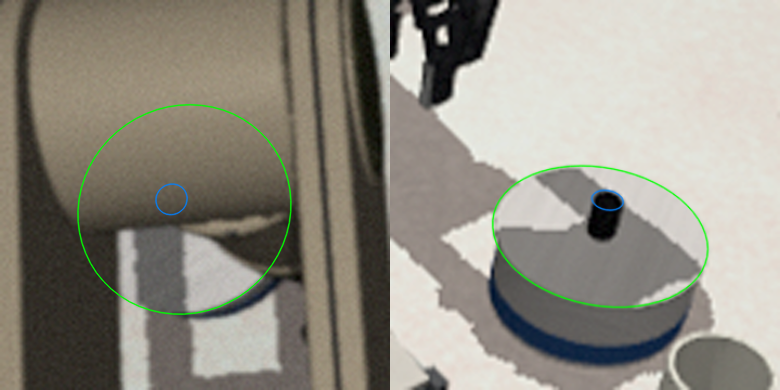

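Emit:
send_rows:
  offset:
    - [0,0,0]
    - [0,0,0]
    - [0,0,0]
    - [0,0,0]
    - [0,0,0]
  dr:
    - [-10,0,0]
    - [-10,0,0]
    - [-10,0,0]
    - [-10,0,0]
    - [-10,0,0]
  grip: [75,75,75,75,75]

```text
time: 17.95
tool_pos: [537.1, 114.4, 230.9]
tcp_rot: [50.0, 90.0, 14.4]
ft_force: [0.7, -0.0, -0.0]
finger_gap: 64.1
```

Emit:
send_rows:
  offset:
    - [0,0,0]
    - [0,0,0]
    - [0,0,0]
    - [0,0,0]
    - [0,0,0]
  dr:
    - [-10,0,0]
    - [-10,0,0]
    - [-10,0,0]
    - [-10,0,0]
    - [-1,0,0]
  grip: [75,75,75,75,75]

```text
time: 18.58
tool_pos: [536.9, 114.3, 230.9]
tcp_rot: [14.7, 90.0, 19.7]
ft_force: [-0.8, -0.3, -0.6]
finger_gap: 64.5
```

Run:
```python
from mv import *
plan(499,-31,150,-85.2)
```

```text
t=18.57 pos [536.9 114.3 230.9] jaw 95.0 gap 64.5 F [-0.8 -0.3 -0.6] j6 -88
 off before turn cm [  8.08 -14.15  -5.05]  after turn cm [  8.09 -14.16  -5.  ]  rv [ 0.2  0.  -0. ] len mm 171
```

Emit:
send_rows:
  offset:
    - [0,-4.7,-1.7]
    - [0,-4.7,-1.7]
    - [0,-4.7,-1.6]
    - [4,0,0]
    - [4,0,0]
  dr:
    - [0,0,0]
    - [0,0,0]
    - [0,0,0]
    - [0,0,0]
    - [0,0,0]
  grip: [75,75,75,75,75]

```text
time: 19.2
tool_pos: [499.8, -31.9, 150.7]
tcp_rot: [-12.8, 89.9, -8.2]
ft_force: [0.3, 0.2, -0.2]
finger_gap: 64.4
```

Emit:
send_rows:
  offset:
    - [2,0,0]
    - [0,0,0]
    - [0,0,0]
  dr:
    - [0,0,0]
    - [0,0,0]
    - [0,0,0]
  grip: [75,75,75]

```text
time: 19.58
tool_pos: [499.8, -31.1, 132.0]
tcp_rot: [-14.5, 89.9, -9.6]
ft_force: [0.1, 0.4, 1.6]
finger_gap: 64.2
```

Run:
```python
from look import *
from mv import *
plan(499,-31,58,94.8)
R,p,s=R0()
look("a7",{"scene":(200,70,330,200)},4,[p,(499,-31,72.75)])
```

```text
t=19.68 pos [500.1 -31.2 132.5] jaw 94.9 gap 64.2 F [-0.2  0.7 -0.5] j6 -104
 off before turn cm [ 7.45  0.03 -0.13]  after turn cm [ 7.45  0.02 -0.11]  rv [0.1 0.2 0. ] len mm 74
```

View pics/a7.png

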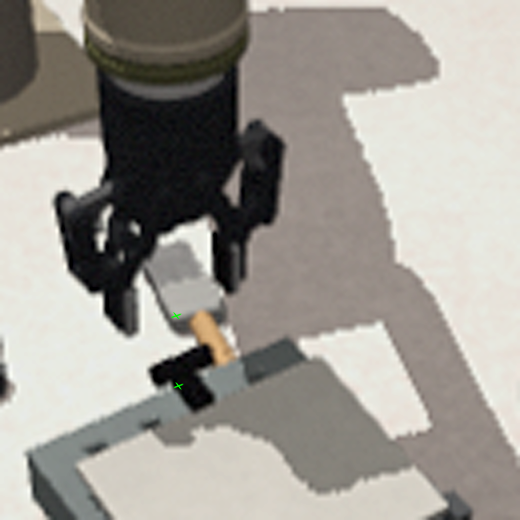

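Run:
```python
from ov import *
print(back(S["scene"],(244.8,160.8),72.75),back(S["top"],(266.2,217.5),72.75),back(S["top"],(267.7,217.8),72.75))
v=np.array([572.5,-24.8,.083])
for xx in(-73.8,-80,-85,-90):print(xx,W(v,[(xx,0,72.75)])[0],proj(S["top"],W(v,[(xx,0,72.75)])),proj(S["scene"],W(v,[(xx,0,72.75)])))
im=cv2.imread("pics/top0.png");im2=cv2.imread("pics/scene0.png")
def L(hx):
    a=[]
    for k in (0,): a.append((W(v,rect(70,90,55,hx-70)),(0,255,0)))
    a.append((W(v,rect(8,20,72.75,hx-163.8)),(0,0,255)));a.append((W(v,rect(100,100,45)),(255,128,0)))
    return a
overlay(im,S["top"],L(90),(210,135,320,245),4,"b1t.png");overlay(im2,S["scene"],L(90),(205,140,315,250),4,"b1s.png")
cv2.imwrite("pics/b1.png",cv2.resize(np.hstack([cv2.imread("pics/b1t.png"),cv2.imread("pics/b1s.png")]),(800,400)))
```

```text
[[482.57058085 -20.96653013  72.75      ]] [[506.27192785 -29.41153467  72.75      ]] [[505.59130591 -32.93987999  72.75      ]]
-73.8 [498.9540582  -30.91836944  72.75      ] [[266.82267177 220.61189533]] [[244.14082652 165.96440679]]
-80 [492.77540184 -31.4323788   72.75      ] [[267.02618255 223.242937  ]] [[242.88730691 164.53966513]]
-85 [487.79261446 -31.84690247  72.75      ] [[267.19061608 225.36877762]] [[241.88285376 163.39801065]]
-90 [482.80982707 -32.26142615  72.75      ] [[267.35532889 227.49822888]] [[240.88410632 162.26284126]]
```

View pics/b1.png

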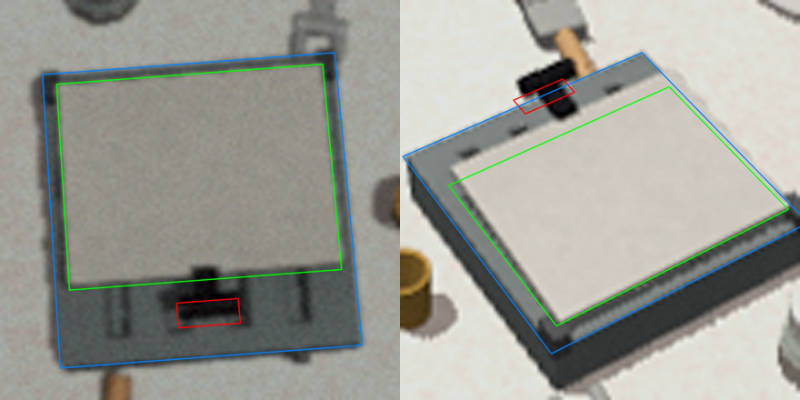

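Run:
```python
from ov import *
obs=[("scene",(244.8,160.8)),("top",(266.8,217.8))]
f=lambda p:np.concatenate([proj(S[c],p)[0]-uv for c,uv in obs])
q=least_squares(f,[500,-30,80]);print(q.x,f(q.x))
v=np.array([572.5,-24.8,.083])
im=cv2.imread("pics/top0.png");im2=cv2.imread("pics/scene0.png")
def L(th):
    def P(rr,y,up=0): return (90-rr*np.cos(th)+up*np.sin(th),y,53+rr*np.sin(th)+up*np.cos(th))
    a=[(W(v,[P(0,-90,2),P(140,-90,2),P(140,90,2),P(0,90,2),P(0,-90,2)]),(0,255,0))]
    h=P(165*np.cos(.12),0,165*np.sin(.12)); a.append((W(v,[(h[0]-8,-20,h[2]),(h[0]-8,20,h[2]),(h[0]+8,20,h[2]),(h[0]+8,-20,h[2]),(h[0]-8,-20,h[2])]),(0,0,255)))
    print(th,W(v,[h]));return a
for th in(.05,.1,.15):
    overlay(im,S["top"],L(th),(210,135,320,245),4,"b1t.png");overlay(im2,S["scene"],L(th),(205,140,315,250),4,"b1s.png")
    cv2.imwrite("pics/b2_%d.png"%(th*100),cv2.resize(np.hstack([cv2.imread("pics/b1t.png"),cv2.imread("pics/b1s.png")]),(800,400)))
```

```text
[503.38206766 -30.67151232  94.16936663] [-0.02657671  0.00228494 -0.02259421 -0.00974875]
0.05 [[500.1285146 -30.8206651  80.9150876]]
0.05 [[500.1285146 -30.8206651  80.9150876]]
0.1 [[501.72141945 -30.68814955  89.00788781]]
0.1 [[501.72141945 -30.68814955  89.00788781]]
0.15 [[503.71541261 -30.52226703  97.01068705]]
0.15 [[503.71541261 -30.52226703  97.01068705]]
```

View pics/b2_5.png

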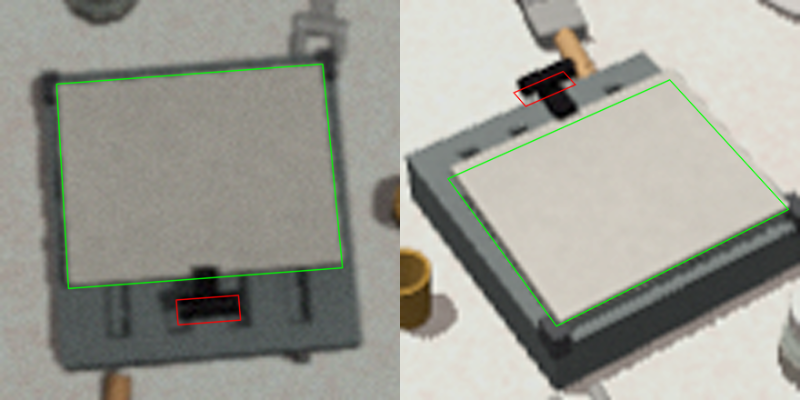

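View pics/b2_10.png

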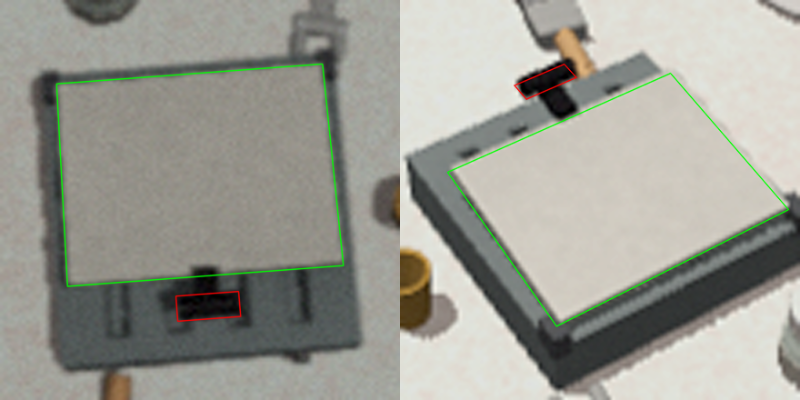

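Emit:
send_rows:
  offset:
    - [2.5,0,0.2]
    - [2,0,0]
    - [1.1,0,0]
    - [0,0,0]
    - [0,0,0]
  dr:
    - [0,0,0]
    - [0,0,0]
    - [0,0,0]
    - [0,0,0]
    - [0,0,0]
  grip: [75,75,75,75,75]

```text
time: 20.5
tool_pos: [501.5, -31.1, 75.7]
tcp_rot: [-15.6, 89.9, -10.6]
ft_force: [-0.1, -1.1, 0.9]
finger_gap: 63.9
```

Run:
```python
from look import *
from mv import *
plan(502.5,-30.7,77,94.8)
R,p,s=R0()
look("a8",{"scene":(200,90,300,190)},5,[p,(502.5,-30.7,92)])
```

```text
t=20.60 pos [501.6 -31.1  75.9] jaw 95.0 gap 64.1 F [ 0.4 -1.1 -0.1] j6 -104
 off before turn cm [-0.11  0.03  0.09]  after turn cm [-0.11  0.03  0.09]  rv [0.2 0.1 0. ] len mm 1
```

View pics/a8.png

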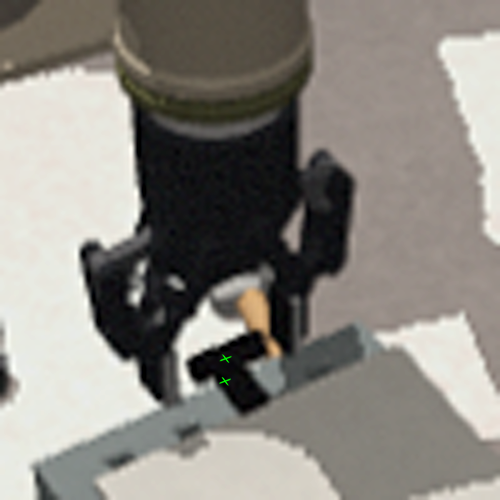

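Emit:
send_rows:
  offset:
    - [0,0,0]
    - [0,0,0]
    - [0,0,0]
    - [0,0,0]
    - [0,0,0]
  dr:
    - [0,0,0]
    - [0,0,0]
    - [0,0,0]
    - [0,0,0]
    - [0,0,0]
  grip: [20,20,20,20,20]
  force: 45

```text
time: 21.22
tool_pos: [500.9, -29.6, 75.1]
tcp_rot: [81.8, 89.9, 86.8]
ft_force: [-1.2, 7.4, 2.4]
finger_gap: 38.8
```

```bash
cat > arc.py <<'E'
from ov import *
from mv import *
v=np.array([572.5,-24.8,.083])
hg=W(v,[(90,0,53)])[0]; ux=np.array([np.cos(v[2]),np.sin(v[2]),0])
R,p,s=R0()
h=-(p-hg)@ux; z=p[2]-53
# handle offset dz above TCP s.t. radius 165
dz=np.sqrt(165**2-h**2)-z; phi=np.arctan2(z+dz,h)
print("pos",np.round(p,1),"gap %.1f"%s["finger_gap"],"F",np.round(s["ft_force"],1),"dz %.1f hood %.3f"%(dz,phi-.12))
dz0=float(__import__('sys').argv[1]) if len(__import__('sys').argv)>1 else dz
print("angle from z alone: %.3f"%(np.arctan2(p[2]-53+dz0,h)-.12))
ph=np.linspace(phi,1.047+.12,11); pts=np.array([hg-ux*165*np.cos(a)+np.array([0,0,165*np.sin(a)-dz]) for a in ph]); pts-=pts[0]
print(np.round(np.diff(pts,axis=0)@R/10,2).tolist())
E
python3 arc.py
```

```text
pos [500.9 -29.6  75.1] gap 39.2 F [-2.   7.3  2.2] dz 10.4 hood 0.078
angle from z alone: 0.078
[[-1.55, 0.0, 0.39], [-1.5, 0.0, 0.54], [-1.45, 0.0, 0.68], [-1.37, -0.0, 0.82], [-1.29, -0.0, 0.95], [-1.19, -0.0, 1.07], [-1.08, -0.0, 1.18], [-0.96, -0.0, 1.28], [-0.83, -0.0, 1.36], [-0.7, -0.0, 1.44]]
```

Run:
```python
import numpy as np
ph=np.linspace(.23,1.167,11); p=np.c_[-np.sin(ph),-np.cos(ph)]*16.5
print(np.round(np.diff(p,axis=0),2).tolist(), np.round(p[-1]-p[0],2))
```

```text
[[-1.49, 0.42], [-1.44, 0.56], [-1.38, 0.69], [-1.31, 0.82], [-1.23, 0.94], [-1.14, 1.05], [-1.03, 1.15], [-0.92, 1.24], [-0.8, 1.32], [-0.67, 1.39]] [-11.41   9.58]
```

Emit:
send_rows:
  offset:
    - [-0.75,0,0.2]
    - [-0.75,0,0.2]
    - [-0.7,0,0.3]
    - [-0.7,0,0.3]
    - [-0.7,0,0.35]
  dr:
    - [0,0,0]
    - [0,0,0]
    - [0,0,0]
    - [0,0,0]
    - [0,0,0]
  grip: [20,20,20,20,20]

```text
time: 21.95
tool_pos: [512.9, -28.4, 109.3]
tcp_rot: [141.3, 89.8, 146.3]
ft_force: [1.0, 5.2, -8.9]
finger_gap: 38.8
```

Emit:
send_rows:
  offset:
    - [-0.7,0,0.35]
    - [-0.65,0,0.4]
    - [-0.65,0,0.4]
    - [-0.6,0,0.45]
    - [-0.6,0,0.5]
  dr:
    - [0,0,0]
    - [0,0,0]
    - [0,0,0]
    - [0,0,0]
    - [0,0,0]
  grip: [20,20,20,20,20]

```text
time: 22.58
tool_pos: [533.2, -26.6, 140.8]
tcp_rot: [151.4, 89.7, 156.4]
ft_force: [-1.8, 5.2, -8.3]
finger_gap: 39.0
```

```bash
python3 arc.py
python3 - <<'E'
from look import *
look("a9",{"scene":(190,70,320,200),"top":(200,120,330,250)},3)
E
```

```text
pos [534.1 -26.6 141.8] gap 38.5 F [-2.6  6.2 -1.9] dz 14.8 hood 0.559
angle from z alone: 0.559
[[-0.62, -0.0, 0.52], [-0.59, -0.0, 0.55], [-0.56, -0.0, 0.58], [-0.53, -0.0, 0.6], [-0.5, -0.0, 0.63], [-0.47, -0.0, 0.65], [-0.44, -0.0, 0.67], [-0.41, -0.0, 0.7], [-0.37, -0.0, 0.71], [-0.34, -0.0, 0.73]]
```

View pics/a9.png

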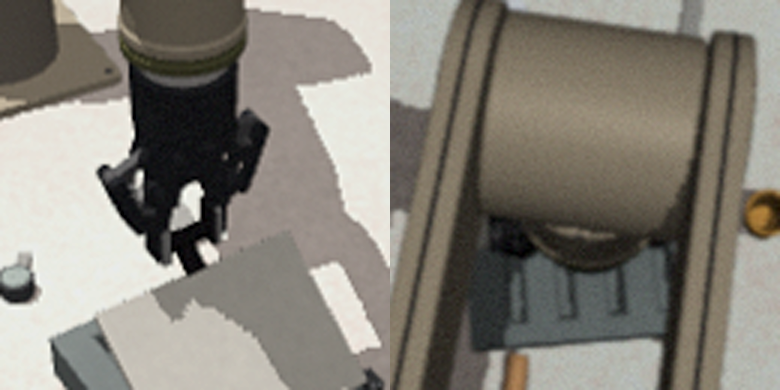

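Emit:
send_rows:
  offset:
    - [-0.6,0,0.5]
    - [-0.6,0,0.55]
    - [-0.55,0,0.6]
    - [-0.55,0,0.6]
    - [-0.5,0,0.65]
  dr:
    - [0,0,0]
    - [0,0,0]
    - [0,0,0]
    - [0,0,0]
    - [0,0,0]
  grip: [20,20,20,20,20]

```text
time: 23.4
tool_pos: [562.3, -24.0, 168.8]
tcp_rot: [151.7, 89.7, 156.7]
ft_force: [-3.3, 6.3, -7.1]
finger_gap: 38.8
```

Emit:
send_rows:
  offset:
    - [-0.45,0,0.65]
    - [-0.45,0,0.65]
    - [-0.4,0,0.7]
    - [-0.2,0,0.4]
    - [0,0,0]
  dr:
    - [0,0,0]
    - [0,0,0]
    - [0,0,0]
    - [0,0,0]
    - [0,0,0]
  grip: [20,20,20,20,20]

```text
time: 24.02
tool_pos: [586.7, -21.9, 184.1]
tcp_rot: [146.9, 89.7, 151.9]
ft_force: [-1.8, 5.9, -5.6]
finger_gap: 38.8
```

```bash
python3 arc.py 14.8
python3 - <<'E'
from look import *
cv2.imwrite("pics/c1.png",cv2.resize(bgr(S["scene"])[60:260,180:380],None,fx=3,fy=3))
E
```

```text
pos [586.7 -21.9 184.1] gap 38.6 F [-0.9  5.1 -6.6] dz 15.5 hood 0.975
angle from z alone: 0.973
[[-0.05, -0.0, 0.11], [-0.05, -0.0, 0.11], [-0.05, -0.0, 0.11], [-0.05, -0.0, 0.11], [-0.05, -0.0, 0.11], [-0.05, -0.0, 0.11], [-0.05, -0.0, 0.11], [-0.05, -0.0, 0.11], [-0.05, -0.0, 0.11], [-0.05, -0.0, 0.11]]
```

View pics/c1.png

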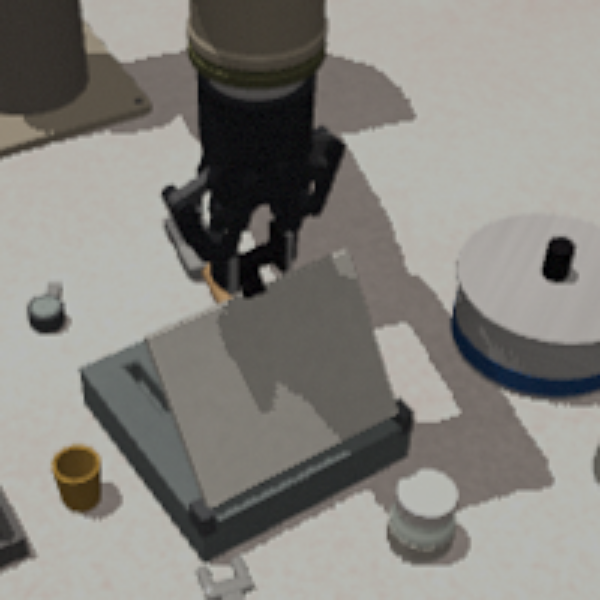

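Emit:
send_rows:
  offset:
    - [-0.2,0,0.4]
    - [-0.2,0,0.4]
    - [-0.15,0,0.4]
    - [0,0,0]
    - [0,0,0]
  dr:
    - [0,0,0]
    - [0,0,0]
    - [0,0,0]
    - [0,0,0]
    - [0,0,0]
  grip: [20,20,20,20,20]

```text
time: 24.85
tool_pos: [598.5, -20.8, 189.6]
tcp_rot: [147.6, 89.7, 152.6]
ft_force: [-3.2, 5.4, -5.7]
finger_gap: 38.0
```

```bash
python3 arc.py 15
```

```text
pos [598.5 -20.8 189.7] gap 38.9 F [-2.6  5.5 -5.6] dz 15.5 hood 1.054
angle from z alone: 1.053
[[0.0, 0.0, -0.01], [0.0, 0.0, -0.01], [0.0, 0.0, -0.01], [0.0, 0.0, -0.01], [0.0, 0.0, -0.01], [0.0, 0.0, -0.01], [0.0, 0.0, -0.01], [0.0, 0.0, -0.01], [0.0, 0.0, -0.01], [0.0, 0.0, -0.01]]
```

Emit:
send_rows:
  offset:
    - [0,0,0]
    - [0,0,0]
    - [0,0,0]
    - [0,0,0]
    - [0,0,0]
  dr:
    - [0,0,0]
    - [0,0,0]
    - [0,0,0]
    - [0,0,0]
    - [0,0,0]
  grip: [30,45,60,75,75]

```text
time: 25.58
tool_pos: [600.4, -22.6, 192.0]
tcp_rot: [-22.7, 89.9, -17.7]
ft_force: [-0.1, -0.2, -0.6]
finger_gap: 64.1
```

Emit:
send_rows:
  offset:
    - [-2,0,0]
    - [-3,0,0]
    - [-3,0,0]
    - [-2,0,0]
    - [0,0,0]
  dr:
    - [0,0,0]
    - [0,0,0]
    - [0,0,0]
    - [0,0,0]
    - [0,0,0]
  grip: [75,75,75,75,75]

```text
time: 26.2
tool_pos: [601.1, -22.5, 294.2]
tcp_rot: [-12.2, 89.7, -7.3]
ft_force: [-0.5, 0.0, 0.0]
finger_gap: 64.2
```

Run:
```python
from ov import *
from mv import *
plan(570,-255,250,91.5)
v=np.array([572.5,-24.8,.083])
def L(th):
    def P(rr,y,up=0): return (90-rr*np.cos(th)+up*np.sin(th),y,53+rr*np.sin(th)+up*np.cos(th))
    return [(W(v,[P(0,-90,2),P(140,-90,2),P(140,90,2),P(0,90,2),P(0,-90,2)]),(0,255,0) if th==1.047 else (0,0,255))]
overlay(bgr(S["scene"]),S["scene"],L(1.047)+L(.942)+L(1.152)+[(W(v,rect(31.25,6.25,45,-50,y)),(255,128,0)) for y in(-60,-20,20,60)],(190,100,330,250),4,"c2.png")
```

```text
t=26.30 pos [599.8 -22.3 290.7] jaw 95.0 gap 64.0 F [-0.6  0.7 -0.4] j6 -102
 off before turn cm [  4.07 -22.92  -4.98]  after turn cm [  4.07 -23.18  -3.59]  rv [ 3.5 -0.  -0. ] len mm 238
```

View pics/c2.png

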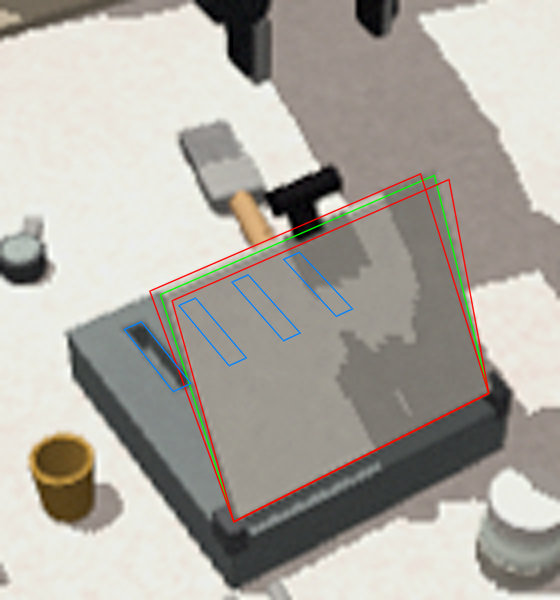

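```bash
cat > slabs.py <<'E'
from ov import *
def find(n,box,z=75,thr=None,amin=40):
    p=S[n]["pixels"].astype(int);x0,y0,x1,y1=box
    q=cv2.resize(S[n]["pixels"][y0:y1,x0:x1],None,fx=8,fy=8,interpolation=cv2.INTER_CUBIC).astype(int)
    R,B=q[...,0],q[...,2]
    m=((R-B>25)&(R>(95 if n=="top" else 150))).astype(np.uint8) if thr is None else ((R-B>thr[0])&(R>thr[1])).astype(np.uint8)
    k,l,st,ce=cv2.connectedComponentsWithStats(m); out=[]
    for i in range(1,k):
        if st[i,4]>amin*64:
            cs,_=cv2.findContours((l==i).astype(np.uint8),cv2.RETR_EXTERNAL,cv2.CHAIN_APPROX_NONE)
            b=cv2.boxPoints(cv2.minAreaRect(max(cs,key=len))); b=(b+.5)/8-.5+[x0,y0]
            c=(ce[i]+.5)/8-.5+[x0,y0]
            w=back(S[n],b,z); e=[w[1]-w[0],w[2]-w[1]]; e.sort(key=lambda a:-np.linalg.norm(a))
            ang=np.degrees(np.arctan2(e[0][1],e[0][0])); ang=(ang+90)%180-90
            out.append((back(S[n],c,z)[0][:2],[np.linalg.norm(a) for a in e],ang))
    out.sort(key=lambda o:-o[0][1])
    for o in out: print(n,np.round(o[0],1),np.round(o[1],1),"yaw %.1f"%o[2])
    return out
if __name__=="__main__":
    find("top",(335,165,435,225)); find("scene",(95,195,195,275))
E
python3 slabs.py
python3 - <<'E'
from ov import *
R=[("top",(414,177.5),(42.5,-82.5,25)),("top",(416.3,211.5),(-42.5,-82.5,25)),("top",(349.5,179.5),(42.5,82.5,25)),("top",(349.5,213),(-42.5,82.5,25)),
("scene",(108,241.5),(-42.5,-82.5,25)),("scene",(175.5,214.8),(-42.5,82.5,25)),("scene",(187.5,239.5),(42.5,82.5,25)),("scene",(118.5,270),(42.5,-82.5,25))]
R=[(c,(u[0]-.5,u[1]-.5),P) for c,u,P in R]
x,e=fitbox(R,[570,-315,0]);print(x,e.tolist())
for y in(60,20,-20,-60):print(W(x,[(0,y,0)]))
E
```

```text
top [ 569.2 -257. ] [57.9 10.7] yaw 1.5
top [ 569.9 -296.7] [59.4 10.4] yaw 1.4
top [ 571.1 -336.7] [58.3 10.2] yaw 1.3
top [ 572.6 -376.9] [60.6 10.4] yaw 2.3
[ 5.70374908e+02 -3.14769238e+02  2.70326780e-02] [[-0.2, 0.1], [0.3, -0.0], [-1.9, -0.5], [-0.0, -0.2], [-0.7, 0.1], [-0.3, -0.4], [1.0, -0.1], [-1.0, -0.2]]
[[ 568.75314464 -254.79115928    0.        ]]
[[ 569.83432007 -294.77654486    0.        ]]
[[ 570.9154955  -334.76193043    0.        ]]
[[ 571.99667092 -374.74731601    0.        ]]
```

Run:
```python
from slabs import *
for thr in((35,120),(40,100),(45,130)): print(thr);find("scene",(95,195,195,275),thr=thr,amin=20)
```

```text
(35, 120)
scene [ 569.4 -254.7] [60.7 10.1] yaw 1.2
scene [ 570.  -294.2] [60.3 10.6] yaw 2.3
scene [ 571.4 -334.5] [60.3 10.4] yaw 1.5
scene [ 572.3 -374.6] [59.9 10.7] yaw 0.4
(40, 100)
scene [ 570.6 -254.9] [61.7 11.1] yaw 1.9
scene [ 571.7 -294.5] [60.8 11.7] yaw 1.3
scene [ 573.1 -334.6] [60.7 11.1] yaw 1.6
scene [ 574.  -374.5] [60.3 10.6] yaw 2.3
(45, 130)
scene [ 570.2 -254.6] [58.8  9.2] yaw 1.3
scene [ 570.2 -294.2] [58.4  9.4] yaw 1.6
scene [ 571.6 -334.5] [59.2  9.7] yaw 2.1
scene [ 572.7 -374.6] [58.8  9.9] yaw 0.9
```

Run:
```python
from mv import *
plan(569.5,-255.8,150,91.5)
```

```text
t=26.60 pos [599.6 -22.3 290.2] jaw 95.0 gap 63.8 F [ 0.6  0.3 -0. ] j6 -102
 off before turn cm [ 14.02 -23.01  -5.  ]  after turn cm [ 14.02 -23.27  -3.62]  rv [ 3.5 -0.1 -0. ] len mm 274
```

Emit:
send_rows:
  offset:
    - [0,0,0]
    - [0,-4.7,-0.7]
    - [0,-4.7,-0.7]
    - [0,-4.7,-0.7]
    - [0,-4.6,-0.8]
  dr:
    - [3.5,0,0]
    - [0,0,0]
    - [0,0,0]
    - [0,0,0]
    - [0,0,0]
  grip: [33,33,33,33,33]

```text
time: 27.22
tool_pos: [575.4, -211.4, 290.9]
tcp_rot: [148.6, 90.0, 150.1]
ft_force: [0.7, -1.0, 0.6]
finger_gap: 28.3
```

Emit:
send_rows:
  offset:
    - [0,-4.6,-0.7]
    - [5,0,0]
    - [5,0,0]
    - [4,0,0]
    - [0,0,0]
  dr:
    - [0,0,0]
    - [0,0,0]
    - [0,0,0]
    - [0,0,0]
    - [0,0,0]
  grip: [33,33,33,33,33]

```text
time: 27.85
tool_pos: [567.0, -254.6, 146.5]
tcp_rot: [149.8, 89.5, 151.3]
ft_force: [0.9, -0.1, -0.6]
finger_gap: 28.0
```

Run:
```python
from mv import *
plan(569.5,-255.8,52,91.5)
from look import *
R,p,s=R0()
look("c3",{"scene":(110,120,210,240),"top":(310,150,430,270)},4,[p,(569.5,-255.8,75)])
```

```text
t=27.85 pos [ 567.  -254.6  146.5] jaw 91.5 gap 28.0 F [ 0.9 -0.1 -0.6] j6 -120
 off before turn cm [ 9.44 -0.16  0.32]  after turn cm [ 9.45 -0.12  0.24]  rv [-0.  -0.4 -0.3] len mm 95
```

View pics/c3.png

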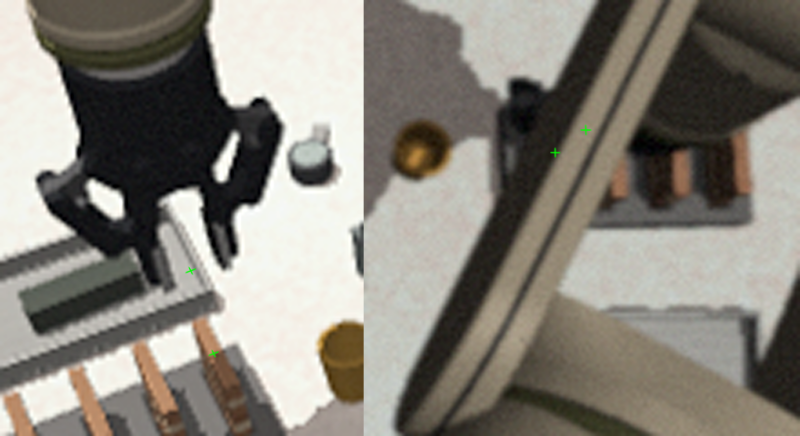

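Emit:
send_rows:
  offset:
    - [2,0,0]
    - [2,0,0]
    - [0,0,0]
    - [0,0,0]
  dr:
    - [0,0,0]
    - [0,0,0]
    - [0,0,0]
    - [0,0,0]
  grip: [33,33,33,33]

```text
time: 28.45
tool_pos: [569.9, -256.1, 111.3]
tcp_rot: [145.6, 90.0, 147.1]
ft_force: [0.2, 0.1, 0.6]
finger_gap: 28.4
```

Run:
```python
from mv import *
plan(569.5,-255.8,50,91.5)
```

```text
t=28.45 pos [ 569.9 -256.1  111.3] jaw 91.5 gap 28.4 F [0.2 0.1 0.6] j6 -120
 off before turn cm [ 6.13  0.03 -0.04]  after turn cm [ 6.13  0.03 -0.04]  rv [-0. -0. -0.] len mm 61
```

Emit:
send_rows:
  offset:
    - [2.5,0,0]
    - [2.2,0,0]
    - [1.4,0,0]
    - [0,0,0]
    - [0,0,0]
  dr:
    - [0,0,0]
    - [0,0,0]
    - [0,0,0]
    - [0,0,0]
    - [0,0,0]
  grip: [33,33,33,33,33]

```text
time: 29.08
tool_pos: [570.7, -256.6, 51.5]
tcp_rot: [-32.1, 89.9, -30.6]
ft_force: [-0.2, 0.4, 0.1]
finger_gap: 28.3
```

Emit:
send_rows:
  offset:
    - [0,0,0]
    - [0,0,0]
    - [0,0,0]
    - [0,0,0]
  dr:
    - [0,0,0]
    - [0,0,0]
    - [0,0,0]
    - [0,0,0]
  grip: [2,2,2,2]
  force: 30

```text
time: 29.58
tool_pos: [570.8, -256.5, 51.6]
tcp_rot: [-27.8, 89.9, -26.3]
ft_force: [-0.7, 1.7, 6.1]
finger_gap: 9.4
```

Run:
```python
from mv import *
plan(569.5,-255.8,50,91.5)
```

```text
t=29.57 pos [ 570.8 -256.5   51.6] jaw 91.5 gap 9.4 F [-0.7  1.7  6.1] j6 -120
 off before turn cm [ 0.16  0.07 -0.13]  after turn cm [ 0.16  0.07 -0.13]  rv [-0.   0.1  0.1] len mm 2
```

Emit:
send_rows:
  offset:
    - [-2,0,0]
    - [-4,0,0]
    - [-4,0,0]
    - [-4,0,0]
    - [-1,0,0]
  dr:
    - [0,0,0]
    - [0,0,0]
    - [0,0,0]
    - [0,0,0]
    - [0,0,0]
  grip: [2,2,2,2,2]

```text
time: 30.2
tool_pos: [571.6, -257.2, 205.4]
tcp_rot: [-31.5, 89.6, -30.1]
ft_force: [0.5, 0.0, -0.3]
finger_gap: 9.1
```

Run:
```python
from mv import *
from ov import *
v=np.array([572.5,-24.8,.083])
for y in(60,20,-20,-60):print(y,W(v,[(-50,y,0)]))
t=W(v,[(-50,60,0)])[0]
plan(t[0]+1.3,t[1],200,94.8)
R=np.array
find=0
from slabs import find as f
f("scene",(90,120,220,240),z=227 if 0 else 221,thr=(35,120),amin=20)
```

```text
60 [[517.69784205  30.84821187   0.        ]]
20 [[521.01403145  -9.01408721   0.        ]]
-20 [[524.33022085 -48.87638629   0.        ]]
-60 [[527.64641025 -88.73868537   0.        ]]
t=30.30 pos [ 570.7 -256.6  202.3] jaw 91.5 gap 9.4 F [ 0.2 -0.5 -1.2] j6 -120
 off before turn cm [ 0.17 28.87 -4.43]  after turn cm [ 0.23 29.08 -2.74]  rv [-3.3  0.1  0.1] len mm 292
scene [ 710.9 -216.3] [30.7 18.8] yaw -68.8
scene [ 694.3 -302.8] [48.2  8.5] yaw 1.5
scene [ 695.  -334.6] [48.4  8.5] yaw 1.7
scene [ 686.6 -366.3] [29.9  8.1] yaw 1.4
```

Run:
```python
from ov import *
v=np.array([572.5,-24.8,.083])
L=[(W(v,rect(31.25,6.25,45,-50,y)),(0,255,0)) for y in(-60,-20,20,60)]+[(W(v,rect(100,100,45)),(255,128,0))]
overlay(bgr(S["top"]),S["top"],L,(215,180,315,245),8,"d1t.png")
overlay(bgr(S["top"]),S["top"],[],(215,180,315,245),8,"d1n.png")
overlay(bgr(S["scene"]),S["scene"],L,(200,140,290,215),8,"d1s.png")
```

```text
(no output)
```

View pics/d1t.png

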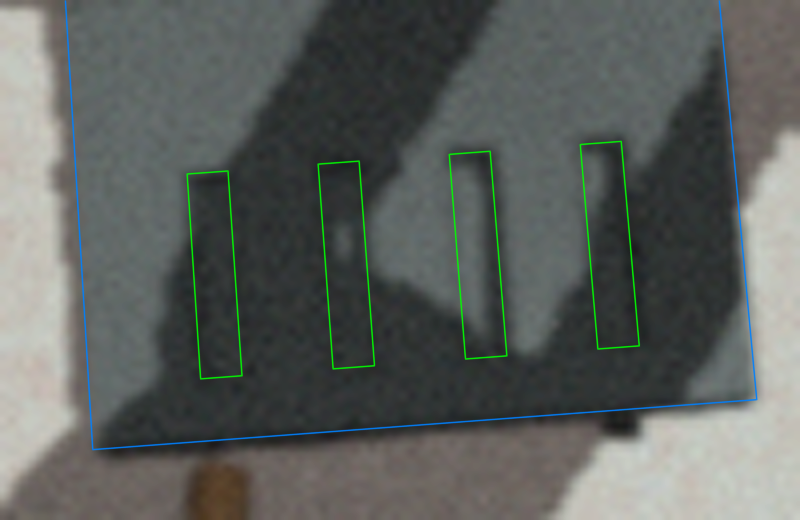

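View pics/d1n.png

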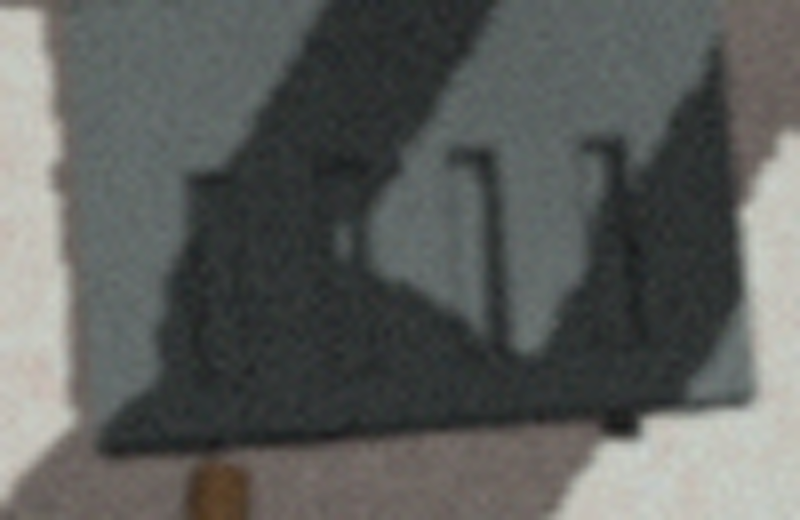

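View pics/d1s.png

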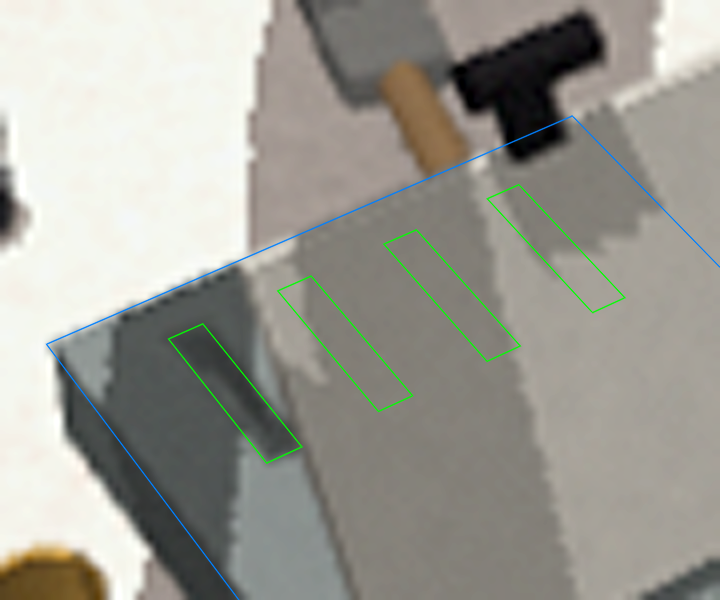

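Emit:
send_rows:
  offset:
    - [0,4.8,-0.45]
    - [0,4.8,-0.45]
    - [0,4.8,-0.45]
    - [0,4.8,-0.45]
    - [0,4.8,-0.45]
  dr:
    - [-3.5,0,0]
    - [0,0,0]
    - [0,0,0]
    - [0,0,0]
    - [0,0,0]
  grip: [2,2,2,2,2]

```text
time: 31.02
tool_pos: [527.9, -17.0, 197.9]
tcp_rot: [166.7, 89.8, 171.6]
ft_force: [0.4, 0.0, -1.1]
finger_gap: 9.7
```

Emit:
send_rows:
  offset:
    - [0,4.8,-0.45]
    - [3,0,0]
    - [3,0,0]
    - [0,0,0]
    - [0,0,0]
  dr:
    - [0,0,0]
    - [0,0,0]
    - [0,0,0]
    - [0,0,0]
    - [0,0,0]
  grip: [2,2,2,2,2]

```text
time: 31.65
tool_pos: [520.8, 28.7, 140.3]
tcp_rot: [172.2, 89.9, 177.2]
ft_force: [1.0, -0.6, -0.5]
finger_gap: 9.3
```

```bash
cat > slot.py <<'E'
import sys
from mv import *
from ov import *
v=np.array([572.5,-23.0,.086])
def go(y,z,dx=0.9):
    t=W(v,[(-50,y,0)])[0]; plan(t[0]+dx,t[1],z,95)
if __name__=="__main__": go(float(sys.argv[1]),float(sys.argv[2]))
E
python3 slot.py 60 97
```

```text
t=31.75 pos [521.8  28.6 141.6] jaw 95.0 gap 9.2 F [-0.1  0.3 -0.6] j6 -97
 off before turn cm [ 4.46  0.42 -0.31]  after turn cm [ 4.46  0.42 -0.3 ]  rv [-0.   0.1  0. ] len mm 45
```

Emit:
send_rows:
  offset:
    - [1.5,0.4,-0.3]
    - [1.5,0,0]
    - [1.1,0,0]
    - [0,0,0]
    - [0,0,0]
  dr:
    - [0,0,0]
    - [0,0,0]
    - [0,0,0]
    - [0,0,0]
    - [0,0,0]
  grip: [2,2,2,2,2]

```text
time: 32.38
tool_pos: [517.9, 32.5, 99.4]
tcp_rot: [-5.3, 90.0, -0.3]
ft_force: [-0.4, 0.3, -0.6]
finger_gap: 9.3
```

```bash
python3 slot.py 60 97;  python3 - <<'E'
from look import *
overlay(bgr(S["scene"]),S["scene"],[],(190,100,320,200),6,"d2s.png")
overlay(bgr(S["top"]),S["top"],[],(200,150,330,250),6,"d2t.png")
E
```

```text
t=32.48 pos [518.2  32.5  99.9] jaw 95.0 gap 9.2 F [ 0.4 -0.3 -1. ] j6 -97
 off before turn cm [ 0.29 -0.01  0.02]  after turn cm [ 0.29 -0.01  0.02]  rv [-0.   0.1  0. ] len mm 3
```

View pics/d2s.png

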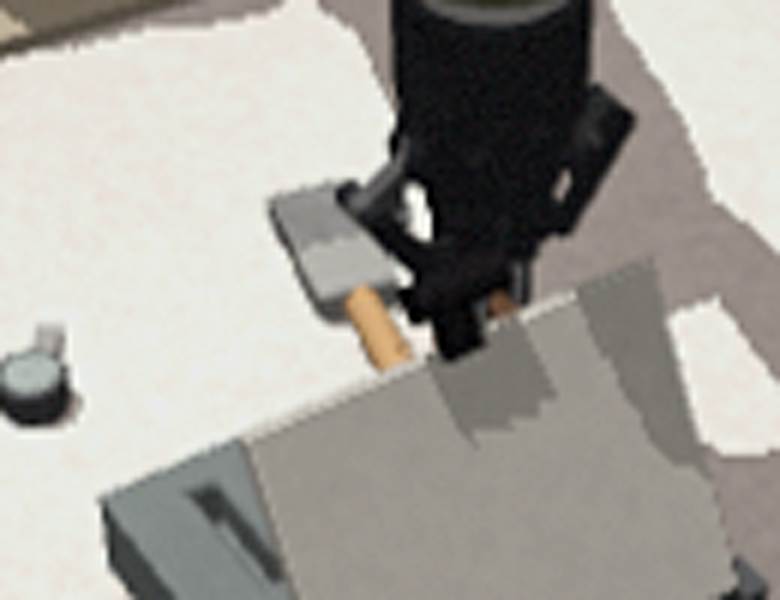

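View pics/d2t.png

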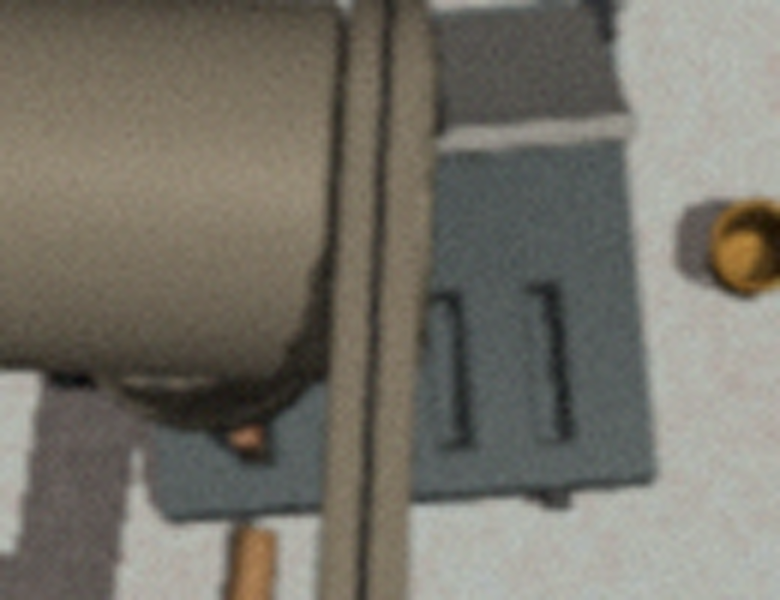

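Emit:
send_rows:
  offset:
    - [0.3,0,0]
    - [0.3,0,0]
    - [0.2,0,0]
    - [0,0,0]
  dr:
    - [0,0,0]
    - [0,0,0]
    - [0,0,0]
    - [0,0,0]
  grip: [2,2,2,2]

```text
time: 33.08
tool_pos: [517.5, 32.6, 91.0]
tcp_rot: [170.8, 90.0, 175.7]
ft_force: [0.5, 0.6, -0.9]
finger_gap: 9.6
```

Emit:
send_rows:
  offset:
    - [0.2,0,0]
    - [0.2,0,0]
    - [0.1,0,0]
    - [0,0,0]
  dr:
    - [0,0,0]
    - [0,0,0]
    - [0,0,0]
    - [0,0,0]
  grip: [2,2,2,2]

```text
time: 33.58
tool_pos: [517.6, 32.6, 86.2]
tcp_rot: [170.3, 90.0, 175.2]
ft_force: [-0.5, 0.2, -1.7]
finger_gap: 9.6
```

Emit:
send_rows:
  offset:
    - [0.3,0,0]
    - [0.3,0,0]
    - [0.3,0,0]
    - [0.2,0,0]
    - [0,0,0]
  dr:
    - [0,0,0]
    - [0,0,0]
    - [0,0,0]
    - [0,0,0]
    - [0,0,0]
  grip: [2,2,2,2,2]

```text
time: 34.2
tool_pos: [517.6, 32.6, 75.1]
tcp_rot: [163.4, 90.0, 168.3]
ft_force: [-0.4, -0.5, -1.5]
finger_gap: 9.0
```

Emit:
send_rows:
  offset:
    - [0.2,0,0]
    - [0.2,0,0]
    - [0.1,0,0]
    - [0,0,0]
    - [0,0,0]
  dr:
    - [0,0,0]
    - [0,0,0]
    - [0,0,0]
    - [0,0,0]
    - [0,0,0]
  grip: [2,2,2,2,2]

```text
time: 34.83
tool_pos: [517.7, 32.6, 70.3]
tcp_rot: [155.5, 90.0, 160.5]
ft_force: [-0.6, -0.7, -1.9]
finger_gap: 8.9
```

Emit:
send_rows:
  offset:
    - [0.1,0,0]
    - [0,0,0]
    - [0,0,0]
    - [0,0,0]
    - [0,0,0]
  dr:
    - [0,0,0]
    - [0,0,0]
    - [0,0,0]
    - [0,0,0]
    - [0,0,0]
  grip: [2,10,33,33,33]

```text
time: 35.45
tool_pos: [517.6, 32.5, 69.2]
tcp_rot: [-176.3, 90.0, -171.3]
ft_force: [-0.2, -0.3, -0.1]
finger_gap: 28.1
```

Emit:
send_rows:
  offset:
    - [-2,0,0]
    - [-4,0,0]
    - [-4,0,0]
    - [-3,0,0]
    - [0,-4.8,0.2]
  dr:
    - [0,0,0]
    - [0,0,0]
    - [0,0,0]
    - [0,0,0]
    - [3.5,0,0]
  grip: [33,33,33,33,33]

```text
time: 36.08
tool_pos: [525.9, -13.6, 203.0]
tcp_rot: [0.1, 89.6, 1.7]
ft_force: [1.2, -1.1, 0.6]
finger_gap: 28.0
```

Run:
```python
from mv import *
plan(570.1,-294.8,110,91.5)
```

```text
t=36.08 pos [525.9 -13.6 203. ] jaw 91.7 gap 28.0 F [ 1.2 -1.1  0.6] j6 -99
 off before turn cm [  9.33 -28.24   3.55]  after turn cm [  9.3  -28.23   3.69]  rv [ 0.2  0.4 -0. ] len mm 300
```

Emit:
send_rows:
  offset:
    - [0,-4.7,0.6]
    - [0,-4.7,0.6]
    - [0,-4.7,0.6]
    - [0,-4.7,0.6]
    - [0,-4.7,0.6]
  dr:
    - [0,0,0]
    - [0,0,0]
    - [0,0,0]
    - [0,0,0]
    - [0,0,0]
  grip: [33,33,33,33,33]

```text
time: 36.7
tool_pos: [559.9, -250.8, 199.2]
tcp_rot: [81.2, 90.0, 82.6]
ft_force: [0.9, 1.5, 1.0]
finger_gap: 27.8
```

Emit:
send_rows:
  offset:
    - [0,-4.7,0.6]
    - [4.5,0,0]
    - [4.5,0,0]
    - [0,0,0]
    - [0,0,0]
  dr:
    - [0,0,0]
    - [0,0,0]
    - [0,0,0]
    - [0,0,0]
    - [0,0,0]
  grip: [33,33,33,33,33]

```text
time: 37.33
tool_pos: [567.8, -296.4, 111.0]
tcp_rot: [-34.7, 89.9, -33.3]
ft_force: [0.9, -0.2, 0.5]
finger_gap: 28.0
```

Run:
```python
from mv import *
plan(570.1,-294.8,51.5,91.5)
from look import *
overlay(bgr(S["top"]),S["top"],[],(210,150,310,250),6,"d3t.png")
find=__import__("slabs").find
find("scene",(95,150,195,275),thr=(35,120),amin=20)
```

```text
t=37.33 pos [ 567.8 -296.4  111. ] jaw 91.5 gap 28.0 F [ 0.9 -0.2  0.5] j6 -124
 off before turn cm [5.95 0.15 0.23]  after turn cm [5.95 0.15 0.23]  rv [-0.   0.1  0.1] len mm 60
scene [ 554.1 -294.5] [30.8 10.7] yaw 2.3
scene [ 571.8 -334.6] [60.5 10.9] yaw 1.3
scene [ 572.7 -374.5] [60.4 10.9] yaw 0.5
```

View pics/d3t.png

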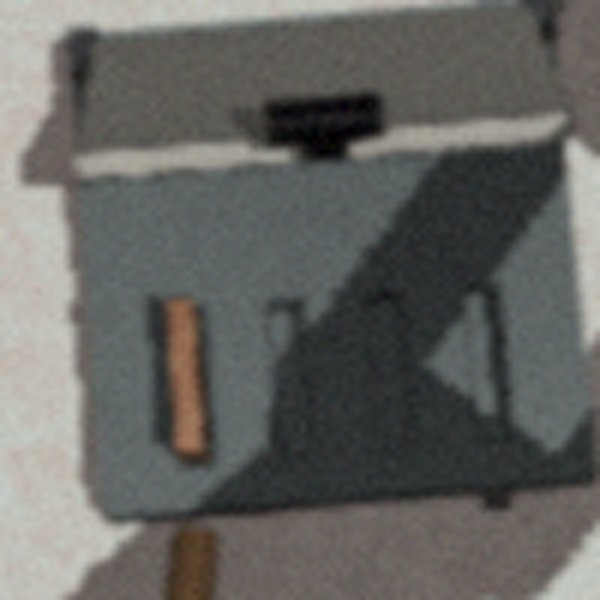

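Emit:
send_rows:
  offset:
    - [2,0.15,0.1]
    - [2.3,0,0]
    - [1.6,0,0]
    - [0,0,0]
    - [0,0,0]
  dr:
    - [0,0,0]
    - [0,0,0]
    - [0,0,0]
    - [0,0,0]
    - [0,0,0]
  grip: [33,33,33,33,33]

```text
time: 38.05
tool_pos: [568.5, -294.8, 51.0]
tcp_rot: [-33.8, 89.9, -32.4]
ft_force: [-0.2, -0.1, 0.3]
finger_gap: 27.9
```

Emit:
send_rows:
  offset:
    - [0,0,0]
    - [0,0,0]
    - [0,0,0]
    - [0,0,0]
  dr:
    - [0,0,0]
    - [0,0,0]
    - [0,0,0]
    - [0,0,0]
  grip: [2,2,2,2]

```text
time: 38.55
tool_pos: [568.9, -295.0, 51.6]
tcp_rot: [-32.2, 89.9, -30.7]
ft_force: [0.4, 0.2, 6.4]
finger_gap: 9.2
```

Emit:
send_rows:
  offset:
    - [-2,0,0]
    - [-4,0,0]
    - [-4,0,0]
    - [-4,0,0]
    - [-1,0,0]
  dr:
    - [0,0,0]
    - [0,0,0]
    - [0,0,0]
    - [0,0,0]
    - [0,0,0]
  grip: [2,2,2,2,2]

```text
time: 39.17
tool_pos: [569.5, -295.6, 205.3]
tcp_rot: [-34.4, 89.6, -32.9]
ft_force: [0.8, -0.7, -0.8]
finger_gap: 9.1
```

```bash
python3 slot.py 20 200
```

```text
t=39.27 pos [ 568.6 -294.9  202.1] jaw 91.5 gap 9.3 F [ 1.1  1.  -1.7] j6 -123
 off before turn cm [ 0.15 28.87 -3.93]  after turn cm [ 0.21 29.05 -2.15]  rv [-3.5  0.1  0.1] len mm 291
```

Emit:
send_rows:
  offset:
    - [0,0,0]
    - [0,4.8,-0.4]
    - [0,4.8,-0.4]
    - [0,4.8,-0.4]
    - [0,4.8,-0.4]
  dr:
    - [-3.5,0,0]
    - [0,0,0]
    - [0,0,0]
    - [0,0,0]
    - [0,0,0]
  grip: [2,2,2,2,2]

```text
time: 39.9
tool_pos: [533.6, -102.8, 197.6]
tcp_rot: [157.8, 89.8, 162.7]
ft_force: [0.6, 0.4, -0.8]
finger_gap: 9.5
```

Emit:
send_rows:
  offset:
    - [0,4.8,-0.4]
    - [0,4.9,-0.4]
    - [4,0,0]
    - [4,0,0]
    - [0,0,0]
  dr:
    - [0,0,0]
    - [0,0,0]
    - [0,0,0]
    - [0,0,0]
    - [0,0,0]
  grip: [2,2,2,2,2]

```text
time: 40.52
tool_pos: [514.4, -8.0, 114.7]
tcp_rot: [168.7, 89.4, 173.7]
ft_force: [-0.9, 0.1, -0.9]
finger_gap: 9.7
```

Emit:
send_rows:
  offset:
    - [1,0,0]
    - [0,0,0]
    - [0,0,0]
  dr:
    - [0,0,0]
    - [0,0,0]
    - [0,0,0]
  grip: [2,2,2]

```text
time: 40.9
tool_pos: [519.9, -9.0, 111.5]
tcp_rot: [-11.1, 89.9, -6.1]
ft_force: [-0.7, 0.2, -1.4]
finger_gap: 9.4
```

```bash
sed -i 's/go(float(sys.argv\[1\]),float(sys.argv\[2\]))/go(*map(float,sys.argv[1:]))/' slot.py; python3 slot.py 20 91 -1.5
```

```text
t=41.00 pos [519.8  -8.9 111.4] jaw 95.0 gap 9.2 F [-0.2 -0.2 -0.8] j6 -102
 off before turn cm [ 2.04  0.15 -0.02]  after turn cm [ 2.04  0.15 -0.02]  rv [-0.   0.1  0. ] len mm 20
```

Emit:
send_rows:
  offset:
    - [0.6,0.15,0]
    - [0.5,0,0]
    - [0.3,0,0]
    - [0,0,0]
  dr:
    - [0,0,0]
    - [0,0,0]
    - [0,0,0]
    - [0,0,0]
  grip: [2,2,2,2]

```text
time: 41.5
tool_pos: [518.6, -7.2, 95.8]
tcp_rot: [168.6, 89.9, 173.6]
ft_force: [-0.1, 0.1, -1.4]
finger_gap: 9.5
```

Emit:
send_rows:
  offset:
    - [0.3,0,0]
    - [0.3,0,0]
    - [0.3,0,0]
    - [0,0,0]
  dr:
    - [0,0,0]
    - [0,0,0]
    - [0,0,0]
    - [0,0,0]
  grip: [2,2,2,2]

```text
time: 42.0
tool_pos: [518.7, -7.2, 86.9]
tcp_rot: [169.5, 90.0, 174.5]
ft_force: [0.7, 0.2, -1.1]
finger_gap: 9.5
```

Emit:
send_rows:
  offset:
    - [0.2,0,0]
    - [0.2,0,0]
    - [0.1,0,0]
    - [0,0,0]
  dr:
    - [0,0,0]
    - [0,0,0]
    - [0,0,0]
    - [0,0,0]
  grip: [2,2,2,2]

```text
time: 42.5
tool_pos: [518.8, -7.2, 82.1]
tcp_rot: [172.0, 90.0, 177.0]
ft_force: [0.1, 0.3, -0.8]
finger_gap: 9.6
```

In the slot with no contact force; continuing down.

Emit:
send_rows:
  offset:
    - [0.3,0,0]
    - [0.3,0,0]
    - [0.2,0,0]
    - [0.2,0,0]
    - [0.15,0,0]
  dr:
    - [0,0,0]
    - [0,0,0]
    - [0,0,0]
    - [0,0,0]
    - [0,0,0]
  grip: [2,2,2,2,2]

```text
time: 43.12
tool_pos: [518.9, -7.2, 70.7]
tcp_rot: [-167.2, 90.0, -162.2]
ft_force: [0.7, 0.6, -0.7]
finger_gap: 9.3
```

Emit:
send_rows:
  offset:
    - [0.1,0,0]
    - [0,0,0]
    - [0,0,0]
    - [0,0,0]
    - [0,0,0]
  dr:
    - [0,0,0]
    - [0,0,0]
    - [0,0,0]
    - [0,0,0]
    - [0,0,0]
  grip: [2,10,33,33,33]

```text
time: 43.75
tool_pos: [519.0, -7.2, 69.9]
tcp_rot: [-12.7, 90.0, -7.7]
ft_force: [0.8, 1.2, -0.1]
finger_gap: 28.3
```

Emit:
send_rows:
  offset:
    - [-2,0,0]
    - [-4,0,0]
    - [-4,0,0]
    - [-3,0,0]
    - [0,-4.8,0.2]
  dr:
    - [0,0,0]
    - [0,0,0]
    - [0,0,0]
    - [0,0,0]
    - [3.5,0,0]
  grip: [33,33,33,33,33]

```text
time: 44.38
tool_pos: [527.2, -53.5, 203.7]
tcp_rot: [-4.9, 89.6, -3.3]
ft_force: [-0.1, -0.3, 0.3]
finger_gap: 28.2
```

Run:
```python
from mv import *
plan(571.5,-335,110,91.5)
```

```text
t=44.38 pos [527.2 -53.5 203.7] jaw 91.7 gap 28.2 F [-0.1 -0.3  0.3] j6 -103
 off before turn cm [  9.41 -28.26   3.55]  after turn cm [  9.37 -28.26   3.69]  rv [0.2 0.4 0. ] len mm 300
```

Emit:
send_rows:
  offset:
    - [0,-4.7,0.65]
    - [0,-4.7,0.65]
    - [0,-4.7,0.65]
    - [0,-4.7,0.65]
    - [0,-4.7,0.65]
  dr:
    - [0,0,0]
    - [0,0,0]
    - [0,0,0]
    - [0,0,0]
    - [0,0,0]
  grip: [33,33,33,33,33]

```text
time: 45.0
tool_pos: [563.7, -290.5, 199.8]
tcp_rot: [-12.2, 90.0, -10.7]
ft_force: [0.8, 0.0, 0.3]
finger_gap: 28.0
```

Emit:
send_rows:
  offset:
    - [0,-4.6,0.65]
    - [4.5,0,0]
    - [4.5,0,0]
    - [0,0,0]
    - [0,0,0]
  dr:
    - [0,0,0]
    - [0,0,0]
    - [0,0,0]
    - [0,0,0]
    - [0,0,0]
  grip: [33,33,33,33,33]

```text
time: 45.62
tool_pos: [572.0, -335.1, 111.6]
tcp_rot: [-37.5, 89.9, -36.1]
ft_force: [0.1, -0.7, 0.4]
finger_gap: 28.3
```

Run:
```python
from mv import *
plan(571.5,-335,51.5,91.5)
```

```text
t=45.62 pos [ 572.  -335.1  111.6] jaw 91.5 gap 28.3 F [ 0.1 -0.7  0.4] j6 -126
 off before turn cm [ 6.01  0.02 -0.06]  after turn cm [ 6.01  0.01 -0.05]  rv [-0.   0.1  0.1] len mm 60
```

Emit:
send_rows:
  offset:
    - [2,0,-0.1]
    - [2.3,0,0]
    - [1.6,0,0]
    - [0,0,0]
    - [0,0,0]
  dr:
    - [0,0,0]
    - [0,0,0]
    - [0,0,0]
    - [0,0,0]
    - [0,0,0]
  grip: [33,33,33,33,33]

```text
time: 46.25
tool_pos: [570.9, -335.1, 51.7]
tcp_rot: [-36.3, 89.9, -34.8]
ft_force: [1.0, 0.3, -0.0]
finger_gap: 27.7
```

Emit:
send_rows:
  offset:
    - [0,0,0]
    - [0,0,0]
    - [0,0,0]
    - [0,0,0]
  dr:
    - [0,0,0]
    - [0,0,0]
    - [0,0,0]
    - [0,0,0]
  grip: [2,2,2,2]

```text
time: 46.75
tool_pos: [571.1, -335.3, 52.2]
tcp_rot: [-36.6, 89.9, -35.1]
ft_force: [-0.7, 0.8, 6.3]
finger_gap: 9.6
```

Emit:
send_rows:
  offset:
    - [-2,0,0]
    - [-4,0,0]
    - [-4,0,0]
    - [-4,0,0]
    - [-1,0,0]
  dr:
    - [0,0,0]
    - [0,0,0]
    - [0,0,0]
    - [0,0,0]
    - [0,0,0]
  grip: [2,2,2,2,2]

```text
time: 47.38
tool_pos: [571.8, -335.9, 205.9]
tcp_rot: [-37.7, 89.6, -36.2]
ft_force: [-0.2, -0.8, -1.1]
finger_gap: 9.4
```

```bash
python3 slot.py -20 200 0.2
```

```text
t=47.48 pos [ 570.9 -335.2  202.6] jaw 91.5 gap 9.7 F [-0.5 -0.1 -1.6] j6 -126
 off before turn cm [ 0.21 28.91 -3.88]  after turn cm [ 0.26 29.09 -2.1 ]  rv [-3.5  0.1  0.1] len mm 292
```

Emit:
send_rows:
  offset:
    - [0,0,0]
    - [0,4.8,-0.4]
    - [0,4.8,-0.4]
    - [0,4.8,-0.4]
    - [0,4.8,-0.4]
  dr:
    - [-3.5,0,0]
    - [0,0,0]
    - [0,0,0]
    - [0,0,0]
    - [0,0,0]
  grip: [2,2,2,2,2]

```text
time: 48.1
tool_pos: [535.9, -143.0, 198.1]
tcp_rot: [154.0, 89.8, 158.9]
ft_force: [0.3, 0.4, -1.0]
finger_gap: 9.4
```

Emit:
send_rows:
  offset:
    - [0,4.8,-0.3]
    - [0,5.0,-0.3]
    - [4,0,0]
    - [4,0,0]
    - [0,0,0]
  dr:
    - [0,0,0]
    - [0,0,0]
    - [0,0,0]
    - [0,0,0]
    - [0,0,0]
  grip: [2,2,2,2,2]

```text
time: 48.72
tool_pos: [518.7, -46.7, 115.1]
tcp_rot: [164.5, 89.4, 169.5]
ft_force: [-1.3, -0.2, -1.4]
finger_gap: 9.7
```

Emit:
send_rows:
  offset:
    - [1,0,0]
    - [0,0,0]
    - [0,0,0]
  dr:
    - [0,0,0]
    - [0,0,0]
    - [0,0,0]
  grip: [2,2,2]

```text
time: 49.1
tool_pos: [524.1, -48.1, 112.1]
tcp_rot: [-15.4, 89.9, -10.5]
ft_force: [0.7, -0.4, -0.0]
finger_gap: 9.5
```

```bash
python3 slot.py -20 91 -0.8
```

```text
t=49.20 pos [524.  -48.  111.9] jaw 95.0 gap 9.5 F [ 0.3  0.3 -0.5] j6 -106
 off before turn cm [ 2.09  0.08 -0.03]  after turn cm [ 2.09  0.08 -0.03]  rv [-0.   0.1  0. ] len mm 21
```

Emit:
send_rows:
  offset:
    - [0.6,0.1,0.05]
    - [0.5,0,0]
    - [0.3,0,0]
    - [0,0,0]
  dr:
    - [0,0,0]
    - [0,0,0]
    - [0,0,0]
    - [0,0,0]
  grip: [2,2,2,2]

```text
time: 49.7
tool_pos: [523.3, -46.7, 96.3]
tcp_rot: [164.8, 89.9, 169.7]
ft_force: [0.5, 0.0, -1.1]
finger_gap: 9.4
```

Emit:
send_rows:
  offset:
    - [0.3,0,0]
    - [0.3,0,0]
    - [0.3,0,0]
    - [0,0,0]
  dr:
    - [0,0,0]
    - [0,0,0]
    - [0,0,0]
    - [0,0,0]
  grip: [2,2,2,2]

```text
time: 50.2
tool_pos: [523.4, -46.7, 87.4]
tcp_rot: [164.0, 90.0, 169.0]
ft_force: [-0.8, -0.1, -0.0]
finger_gap: 9.5
```

Emit:
send_rows:
  offset:
    - [0.2,0,0]
    - [0.2,0,0]
    - [0.1,0,0]
    - [0,0,0]
  dr:
    - [0,0,0]
    - [0,0,0]
    - [0,0,0]
    - [0,0,0]
  grip: [2,2,2,2]

```text
time: 50.7
tool_pos: [523.6, -46.7, 82.7]
tcp_rot: [169.9, 90.0, 174.9]
ft_force: [0.4, -0.5, -0.7]
finger_gap: 9.0
```

Emit:
send_rows:
  offset:
    - [0.3,0,0]
    - [0.3,0,0]
    - [0.2,0,0]
    - [0.2,0,0]
    - [0.15,0,0]
  dr:
    - [0,0,0]
    - [0,0,0]
    - [0,0,0]
    - [0,0,0]
    - [0,0,0]
  grip: [2,2,2,2,2]

```text
time: 51.32
tool_pos: [523.6, -46.8, 71.1]
tcp_rot: [171.5, 90.0, 176.4]
ft_force: [-0.0, -0.2, -1.9]
finger_gap: 9.4
```

Emit:
send_rows:
  offset:
    - [0.1,0,0]
    - [0,0,0]
    - [0,0,0]
    - [0,0,0]
    - [0,0,0]
  dr:
    - [0,0,0]
    - [0,0,0]
    - [0,0,0]
    - [0,0,0]
    - [0,0,0]
  grip: [2,10,33,33,33]

```text
time: 51.95
tool_pos: [523.7, -46.8, 70.4]
tcp_rot: [-24.7, 90.0, -19.7]
ft_force: [-0.3, 0.1, 0.2]
finger_gap: 28.3
```

Emit:
send_rows:
  offset:
    - [-2,0,0]
    - [-4,0,0]
    - [-4,0,0]
    - [-3,0,0]
    - [0,-4.8,0.2]
  dr:
    - [0,0,0]
    - [0,0,0]
    - [0,0,0]
    - [0,0,0]
    - [3.5,0,0]
  grip: [33,33,33,33,33]

```text
time: 52.58
tool_pos: [532.0, -93.1, 204.3]
tcp_rot: [-8.2, 89.6, -6.5]
ft_force: [-0.3, -0.3, -0.9]
finger_gap: 28.2
```

Run:
```python
from mv import *
plan(572.5,-375.2,110,91.5)
```

```text
t=52.58 pos [532.  -93.1 204.3] jaw 91.6 gap 28.2 F [-0.3 -0.3 -0.9] j6 -107
 off before turn cm [  9.48 -28.3    3.18]  after turn cm [  9.43 -28.3    3.31]  rv [0.1 0.4 0.1] len mm 300
```

Emit:
send_rows:
  offset:
    - [0,-4.7,0.6]
    - [0,-4.7,0.6]
    - [0,-4.7,0.6]
    - [0,-4.7,0.6]
    - [0,-4.7,0.6]
  dr:
    - [0,0,0]
    - [0,0,0]
    - [0,0,0]
    - [0,0,0]
    - [0,0,0]
  grip: [33,33,33,33,33]

```text
time: 53.2
tool_pos: [565.9, -330.1, 200.3]
tcp_rot: [10.2, 90.0, 11.6]
ft_force: [0.4, 0.9, 0.6]
finger_gap: 27.7
```

Emit:
send_rows:
  offset:
    - [0,-4.65,0.5]
    - [4.5,0,0]
    - [4.5,0,0]
    - [0,0,0]
    - [0,0,0]
  dr:
    - [0,0,0]
    - [0,0,0]
    - [0,0,0]
    - [0,0,0]
    - [0,0,0]
  grip: [33,33,33,33,33]

```text
time: 53.82
tool_pos: [572.8, -375.2, 112.2]
tcp_rot: [-39.1, 89.9, -37.6]
ft_force: [-0.7, -0.4, 0.7]
finger_gap: 28.5
```

Run:
```python
from mv import *
plan(572.5,-375.2,51.5,91.5)
```

```text
t=53.83 pos [ 572.8 -375.2  112.2] jaw 91.5 gap 28.5 F [-0.7 -0.4  0.7] j6 -129
 off before turn cm [ 6.07  0.01 -0.03]  after turn cm [ 6.07  0.   -0.03]  rv [-0.   0.1  0.1] len mm 61
```

Emit:
send_rows:
  offset:
    - [2.1,0,0]
    - [2.3,0,0]
    - [1.6,0,0]
    - [0,0,0]
    - [0,0,0]
  dr:
    - [0,0,0]
    - [0,0,0]
    - [0,0,0]
    - [0,0,0]
    - [0,0,0]
  grip: [33,33,33,33,33]

```text
time: 54.45
tool_pos: [572.2, -375.0, 50.5]
tcp_rot: [-46.6, 90.0, -45.1]
ft_force: [0.5, -0.5, -0.1]
finger_gap: 28.4
```

Emit:
send_rows:
  offset:
    - [0,0,0]
    - [0,0,0]
    - [0,0,0]
    - [0,0,0]
  dr:
    - [0,0,0]
    - [0,0,0]
    - [0,0,0]
    - [0,0,0]
  grip: [2,2,2,2]

```text
time: 54.95
tool_pos: [572.7, -375.4, 51.6]
tcp_rot: [-38.3, 89.9, -36.8]
ft_force: [1.1, 0.5, 5.3]
finger_gap: 9.4
```

Emit:
send_rows:
  offset:
    - [-2,0,0]
    - [-4,0,0]
    - [-4,0,0]
    - [-4,0,0]
    - [-1,0,0]
  dr:
    - [0,0,0]
    - [0,0,0]
    - [0,0,0]
    - [0,0,0]
    - [0,0,0]
  grip: [2,2,2,2,2]

```text
time: 55.58
tool_pos: [573.4, -376.0, 205.4]
tcp_rot: [-39.8, 89.6, -38.4]
ft_force: [-0.6, -0.3, -0.8]
finger_gap: 9.6
```

```bash
python3 slot.py -60 200 -0.8
```

```text
t=55.67 pos [ 572.5 -375.3  202.1] jaw 91.5 gap 9.3 F [ 0.3  0.2 -1.3] j6 -129
 off before turn cm [ 0.15 28.93 -3.81]  after turn cm [ 0.21 29.11 -2.02]  rv [-3.5  0.1  0.1] len mm 292
```

Emit:
send_rows:
  offset:
    - [0,0,0]
    - [0,4.8,-0.4]
    - [0,4.8,-0.4]
    - [0,4.8,-0.4]
    - [0,4.8,-0.4]
  dr:
    - [-3.5,0,0]
    - [0,0,0]
    - [0,0,0]
    - [0,0,0]
    - [0,0,0]
  grip: [2,2,2,2,2]

```text
time: 56.3
tool_pos: [537.7, -183.0, 197.5]
tcp_rot: [150.5, 89.8, 155.4]
ft_force: [-0.2, -0.4, 0.2]
finger_gap: 9.6
```

Emit:
send_rows:
  offset:
    - [0,4.9,-0.2]
    - [0,5.0,-0.2]
    - [4,0,0]
    - [4,0,0]
    - [0,0,0]
  dr:
    - [0,0,0]
    - [0,0,0]
    - [0,0,0]
    - [0,0,0]
    - [0,0,0]
  grip: [2,2,2,2,2]

```text
time: 56.92
tool_pos: [522.3, -85.4, 114.6]
tcp_rot: [160.6, 89.4, 165.6]
ft_force: [0.3, -0.5, -0.6]
finger_gap: 9.3
```

Emit:
send_rows:
  offset:
    - [1,0,0]
    - [0,0,0]
    - [0,0,0]
  dr:
    - [0,0,0]
    - [0,0,0]
    - [0,0,0]
  grip: [2,2,2]

```text
time: 57.3
tool_pos: [527.7, -87.1, 111.5]
tcp_rot: [-20.7, 89.9, -15.8]
ft_force: [-0.2, 0.2, -0.9]
finger_gap: 9.3
```

```bash
python3 slot.py -60 91 -0.4
```

```text
t=57.40 pos [527.6 -87.  111.4] jaw 95.0 gap 9.5 F [-0.6  0.1 -0.8] j6 -110
 off before turn cm [ 2.04 -0.   -0.02]  after turn cm [ 2.04 -0.   -0.01]  rv [-0.   0.1  0. ] len mm 20
```

Emit:
send_rows:
  offset:
    - [0.6,0,0.05]
    - [0.5,0,0]
    - [0.3,0,0]
    - [0,0,0]
  dr:
    - [0,0,0]
    - [0,0,0]
    - [0,0,0]
    - [0,0,0]
  grip: [2,2,2,2]

```text
time: 57.9
tool_pos: [527.0, -86.5, 95.7]
tcp_rot: [161.4, 89.9, 166.3]
ft_force: [-0.1, 0.1, -1.6]
finger_gap: 9.1
```

Emit:
send_rows:
  offset:
    - [0.3,0,0]
    - [0.3,0,0]
    - [0.3,0,0]
    - [0,0,0]
  dr:
    - [0,0,0]
    - [0,0,0]
    - [0,0,0]
    - [0,0,0]
  grip: [2,2,2,2]

```text
time: 58.4
tool_pos: [527.1, -86.6, 86.9]
tcp_rot: [162.3, 90.0, 167.2]
ft_force: [-1.0, 0.7, -0.5]
finger_gap: 9.7
```

Emit:
send_rows:
  offset:
    - [0.2,0,0]
    - [0.2,0,0]
    - [0.1,0,0]
    - [0,0,0]
  dr:
    - [0,0,0]
    - [0,0,0]
    - [0,0,0]
    - [0,0,0]
  grip: [2,2,2,2]

```text
time: 58.9
tool_pos: [527.3, -86.7, 82.2]
tcp_rot: [160.5, 90.0, 165.4]
ft_force: [0.5, -0.2, -0.9]
finger_gap: 9.4
```

Emit:
send_rows:
  offset:
    - [0.3,0,0]
    - [0.3,0,0]
    - [0.2,0,0]
    - [0.2,0,0]
    - [0.15,0,0]
  dr:
    - [0,0,0]
    - [0,0,0]
    - [0,0,0]
    - [0,0,0]
    - [0,0,0]
  grip: [2,2,2,2,2]

```text
time: 59.52
tool_pos: [527.3, -86.7, 70.6]
tcp_rot: [153.1, 90.0, 158.1]
ft_force: [-0.4, 0.2, -1.1]
finger_gap: 9.5
```

Emit:
send_rows:
  offset:
    - [0.1,0,0]
    - [0,0,0]
    - [0,0,0]
    - [0,0,0]
    - [0,0,0]
  dr:
    - [0,0,0]
    - [0,0,0]
    - [0,0,0]
    - [0,0,0]
    - [0,0,0]
  grip: [2,10,33,33,33]

```text
time: 60.15
tool_pos: [527.5, -86.7, 70.0]
tcp_rot: [-21.6, 90.0, -16.7]
ft_force: [0.2, -0.2, 0.3]
finger_gap: 28.3
```

Emit:
send_rows:
  offset:
    - [-2,0,0]
    - [-4,0,0]
    - [-4,0,0]
    - [-4,0,0]
    - [0,-4.8,-2]
  dr:
    - [0,0,0]
    - [0,0,0]
    - [0,0,0]
    - [0,0,0]
    - [0,0,0]
  grip: [33,33,33,33,33]

```text
time: 60.78
tool_pos: [514.6, -135.3, 214.6]
tcp_rot: [-18.6, 89.5, -13.4]
ft_force: [0.3, -0.6, 0.1]
finger_gap: 28.4
```

Emit:
send_rows:
  offset:
    - [0,-4.8,-2]
    - [0,-4.8,-2]
    - [0,-4.8,-2]
    - [0,0,0]
    - [0,0,0]
  dr:
    - [0,0,0]
    - [0,0,0]
    - [0,0,0]
    - [0,0,0]
    - [0,0,0]
  grip: [33,33,33,33,33]

```text
time: 61.4
tool_pos: [464.3, -284.6, 209.7]
tcp_rot: [87.4, 90.0, 92.3]
ft_force: [-0.3, -0.4, 0.1]
finger_gap: 27.9
```

Run:
```python
from look import *
v=np.array([572.5,-23.0,.086])
cv2.imwrite("pics/e_t.png",cv2.resize(bgr(S["top"]),(800,600),interpolation=cv2.INTER_CUBIC));cv2.imwrite("pics/e_s.png",cv2.resize(bgr(S["scene"]),(800,600),interpolation=cv2.INTER_CUBIC))
L=[(W(v,rect(30,5,93,-50,y)),(0,255,0)) for y in(-60,-20,20,60)]
overlay(bgr(S["top"]),S["top"],L,(215,140,315,245),5,"e_v.png")
```

```text
(no output)
```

View pics/e_t.png

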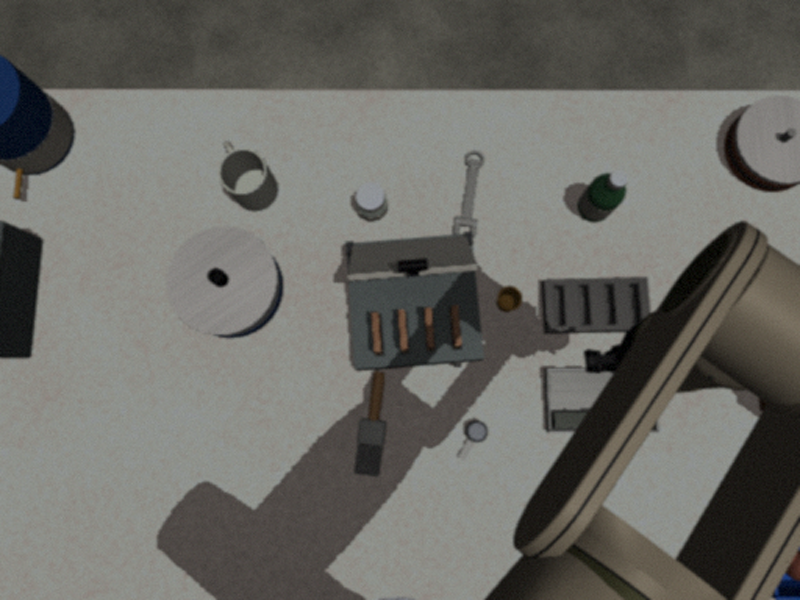

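View pics/e_s.png

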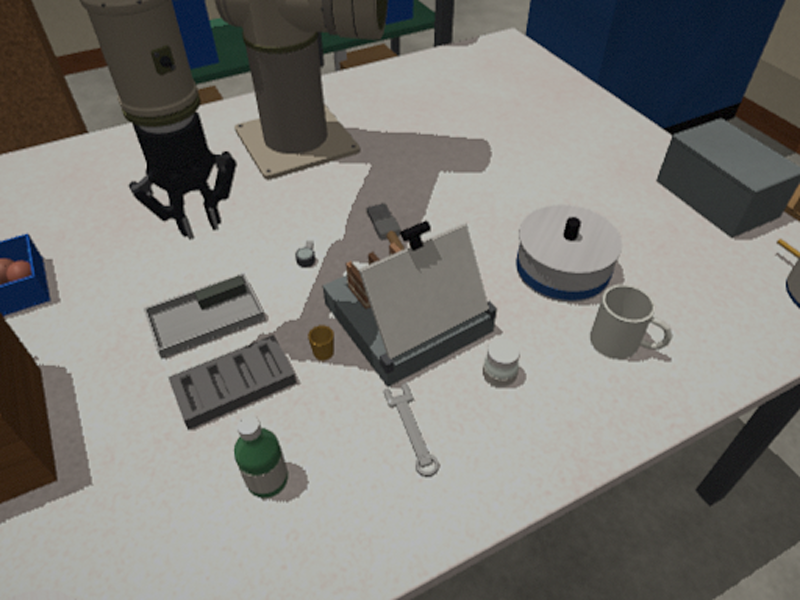

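View pics/e_v.png

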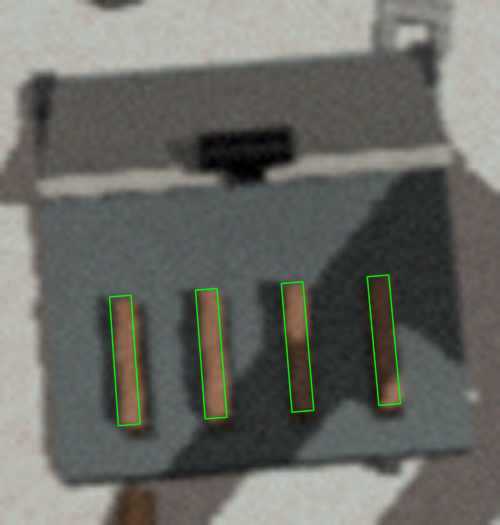

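The cover, hood and slabs look right. But the stick in the tray has shifted to the near-left corner, about (366,268) px in the top view, probably from the announced knock. I'll move the arm away and check it.

Emit:
send_rows:
  offset:
    - [-1,4.8,-1]
    - [-1,4.8,-1]
    - [-1,4.8,-1]
    - [0,4.8,-1]
    - [0,4.8,-1]
  dr:
    - [0,0,0]
    - [0,0,0]
    - [0,0,0]
    - [0,0,0]
    - [0,0,0]
  grip: [33,33,33,33,33]

```text
time: 62.12
tool_pos: [393.2, -47.7, 240.1]
tcp_rot: [-0.9, 89.9, 4.2]
ft_force: [-0.1, 0.9, 1.0]
finger_gap: 28.0
```

Emit:
send_rows:
  offset:
    - [0,4.8,0]
    - [0,4.8,0]
    - [0,0,0]
    - [0,0,0]
  dr:
    - [0,0,0]
    - [0,0,0]
    - [0,0,0]
    - [0,0,0]
  grip: [33,33,33,33]

```text
time: 62.62
tool_pos: [385.3, 45.9, 239.9]
tcp_rot: [-56.5, 90.0, -51.3]
ft_force: [0.5, -0.1, 0.3]
finger_gap: 28.0
```

Run:
```python
from look import *
t=np.array([423.4,-314.5,.016])
L=[(W(t,rect(50,85,22)),(0,255,0)),(W(t,rect(46,81,4)),(255,128,0))]
overlay(bgr(S["top"]),S["top"],L,(335,225,435,285),4,"f_t.png");overlay(bgr(S["scene"]),S["scene"],L,(85,165,185,240),4,"f_s.png")
a,b=cv2.imread("pics/f_t.png"),cv2.imread("pics/f_s.png");b=b[:240+60];a=cv2.copyMakeBorder(a,0,60,0,0,0);cv2.imwrite("pics/f.png",np.hstack([a,b]))
print(r.sense()["tool_pos"])
```

```text
[385.42308311  44.93947073 239.76034991]
```

View pics/f.png

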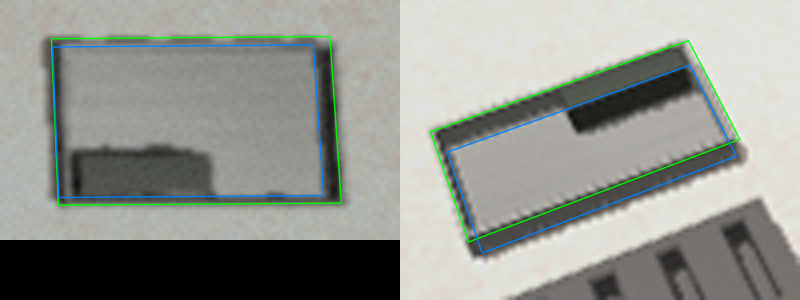

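The stick lies flat inside the tray, in its near-left corner, at about x -34 and y +40 mm in the tray frame. That is well within limits, so I'm leaving it there. One last look at the cover, then I hand in.

Run:
```python
from look import *
L=[(np.array([596.5,270.3,0])+circ(85,75),(0,255,0)),(np.array([596.5,270.3,0])+circ(12,109),(255,128,0))]
overlay(bgr(S["scene"]),S["scene"],L,(190,110,420,250),3,"g_s.png")
```

```text
(no output)
```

View pics/g_s.png

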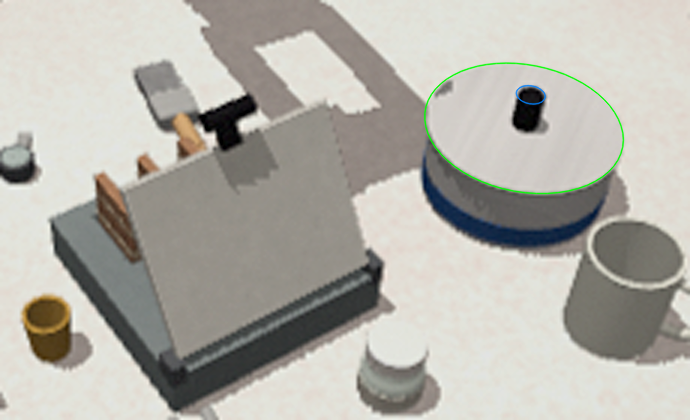

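The cover matches its seated outline (knob at about (530,108) in the crop), the hood stands at 60°, and the slabs are upright behind it.

Run:
```python
from bench import workorder
print(workorder.hand_in())
```

```text
the job is handed in; nothing more can be done
None
```

The job is done and handed in at about 63 s of the 210 s limit; no verdict was reported.

- **Stick:** it went from the lap disc into the tray. It was later knocked within the tray to the near-left corner, which I took for the announced nudge. The last pictures show it still flat on the tray floor, about 34 mm and 40 mm off the tray's centre, which is inside the limits, so I left it.
- **Cover:** it dropped into the pan without side force. In the last picture it matches the outline of a seated, level cover.
- **Hood:** it was not quite shut at the start, at about 0.12 rad. I swung it up and let go at about 1.05 rad by arm position. Soon after release an overlay on the scene image agreed with 60°. I compared no outline at the end, though it looked unchanged in the last picture.
- **Slabs:** all four went into the viewer slots after the hood was up, with no notable contact force. At release the arm height put each underside about 23 mm up, at the slot floor. The final top view shows one slab in each slot.
- **Bystanders:** none was touched or looked moved in the last pictures.

The two cameras disagreed by about 2 mm sideways near the viewer. I followed the scene camera, because the way the hood handle pulled on the arm agreed with it.

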